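End-of-shift tool check-in

ROBOT

A 7-joint arm with a two-finger parallel gripper is mounted at the origin on a cart in front of the work surface, level with it; the furniture and walls round the work are solid. World frame = base frame: x ahead of the robot, y to its left, z up, the work surface at z = 0. Lengths are in m, angles in rad, forces in N, time in s.
With the tool pointing down it reaches from about 0.425 to 0.925 m from the base axis. Payload 6.8 kg.
Tool frame: the origin (TCP) lies where the fingers leave the gripper's body, on its centre line; the fingertips stand 73 mm ahead of it and the grasp point (between the pads) lies 54 mm ahead of it; z points along the fingers, y is the direction in which the jaws open and shut (so a half turn about z gives the same grasp; the last joint's range is limited). The gripper opens to 85 mm and grips with 20 to 120 N. Pads are 22 mm wide; open, the fingers measure 114 mm over their backs; the gripper's body (76 mm by 85 mm) begins 54 mm behind the grasp point. The pads swing forward as they close: fully open they stand 13 mm farther back than shut.
Start: joints at [-1.336, 0.477, 0.022, 1.555, -0.011, 1.109, -0.083], TCP at [0.227, 0.636, 0.304] pointing down, gripper open.
Joint ranges: [-2.96, 2.96], [-0.34, 2.1], [-1.41, 1.46], [0.24, 2.44], [-1.37, 4.51], [0.17, 1.92], [-2.96, 2.96]. Speed limits (rad/s): [2.39, 2.39, 3.14, 3.14, 3.14, 3.14, 3.14].

INTERFACE

Orientations are given as a rotation vector (axis times angle).
In Python, from bench import r gives the robot as it stands.
- The arm moves only by the shell command python3 -m handwheel 'ROWS' [FORCE]. ROWS is JSON, a list that holds one entry, the list of rows, each a list of 7 numbers: the shift along the world's x, y, z in m, then the turn, a rotation vector about the world's x, y, z in rad, then the finger opening in m, from 0 to 0.0854. A call has 1 to 10 rows; each row shifts and turns the commanded pose from where the row before left it; what a row does not reach is not made up. A row lasts 1/12 s, in which the tool goes at most 41.7 mm and 7.16 degrees, less where a joint would pass 70% of its speed; a pose out of reach is approached as far as the arm can. A call is refused whole if a number of a shift passes 0.0417 or a number of a turn 0.125, either way. A call with a gripper value outside its range is refused whole. The fingers move at their own pace and stop on an object; FORCE is the grip in N (left out, the last holds). Time passes only in rows, so rows that do not move let the fingers close. It gives the time, the measured TCP pose, the force and the opening at its end, in the units of the state.
- r.get_obs(): the state, without advancing time (a new reading comes with each control period).
- r.grab_frame(name): name is "side" or "top"; returns (picture, depth): 400x640x3 uint8, red, green, blue; 400x640 float32, m along the optical axis (not along the pixel's ray), 0 where there is no reading.
- r.get_calibration(name): a dict with "vertical_fov" (degrees; the focal length in pixels is half the picture's height over the tangent of half this angle, whatever the lens; pixels are square), "cx", "cy" (the principal point, pixels), "R" (3x3) and "t" (3): a world point X has camera coordinates R X + t. Camera axes: x right, y down, z forward; pixel columns grow to the right and rows downward; lengths in m; the calibration is good to about 2 mm. A picture is of the moment at which its call begins. get_calibration takes no time and is no camera call.
- r.hand_in(): hands the job in, once; it reports no verdict.
Trained networks look in the newest picture that a camera, given by its name, has taken for a name from the list of things; names that differ only in an ending like _2 or _b are one class to them, and where a whole thing is asked for, a point or a joint stands for the part that bears it (a point fixed in the world has none). Each returns a list of dicts, best first, with "p" (0 to 1); they miss things now and then, are a little off and sometimes report something else, mostly with a low value. They report only what shows in the picture. A call takes as long as a camera call. They do not tell look-alikes from the thing itself.
- r.masks_of(label, camera): "pixels" (400x640 bool, what is visible of it) and "at" ([column, row] in pixels, amid what is visible of it).
The state is a dict: "clock": time; "joints": joint angles; "qvel": joint speeds; "tau": joint torques, N m; "tcp_pos": TCP position; "orientation": TCP orientation; "contact_force": force on the tool from outside, world axes, zero at the start; "moment": the same for the moment, N m; "grip_width": finger opening in m.
Only numpy, scipy, OpenCV 4.12 (cv2) and the standard library are available. Lean on these libraries where they do the work, as an engineer would, in place of code of your own. Each camera call takes 0.05 s, during which the arm holds its last target.

TASK

Check the packing-room tools back into the tool tray: set the date stamp upright, the tally counter, the fat marker pen and the probe thermometer each in the nest cut to its shape, fully down on the nest's floor. Nothing else belongs in the tray: leave the slim pocket pen and the round kitchen timer lying where they are.

Things in the scene. Friction and masses are not known exactly. Their poses are not given: they have to be found in the camera images.
- stamp: Date stamp standing upright, black frame with green cap, 40 x 56 mm (x, y), 80 mm tall, 110 g. Grip the cap (40 x 56 mm, 54 to 80 mm above the underside; it does not move) across its 40 mm. The foot is 36 x 52 mm. Origin at the centre of its underside. The only tall thing: once in the tray it can block a gripper reaching low into the other nests.
- counter_mid (a point): Tally counter: light drum, diameter 44 mm, 25 mm tall, lying flat, number window on top, 70 g. A thumb lever reaches 32 mm from the drum axis along +x (8 to 18 mm above the underside), a thin finger loop 45 mm along +y. Point: drum axis at the underside; counter's own axes. Grip across the drum at 45 degrees, between its +x-y and -x+y quarters, clear of both.
- marker_mid (a point): Fat marker pen lying flat, white barrel and red cap, no clip, 135 mm long (y), 17 mm wide, 16 mm thick, 20 g. Point: on its axis at mid-length, 8 mm above its underside.
- thermometer: Probe thermometer lying flat: white head with a small display, 26 mm wide (x), 17 mm tall, from y = +25 to +97 mm, and a thin steel needle from there to y = -97 mm. 60 g, nearly all in the head: grip it across its 26 mm at y = +61 mm. Origin at the middle of the whole length, at underside level.
- clip_pen: Somebody's own ballpoint, not a tray tool: slim white pen with steel pocket clip and black grip ring, 10 mm thick, 142 mm long (y). Stays where it lies. Origin at mid-length of its underside.
- timer: Round twist-top kitchen timer, not a tray tool: white and grey disc, diameter 64 mm, 32 mm tall, bar grip across its top. Stays where it lies. Origin at the centre of its underside.
- stamp_nest: Short blue block 83 x 110 mm (x, y) with a rectangular pocket 50 x 66 mm (x, y) at its middle for the stamp's foot. Pocket floor 4 mm above origin. Fixed; origin under its middle, 3 mm above the table; block top 18 mm above origin. All four blocks lie, parallel, in one steel tray 260 x 230 mm, rim 24 mm high; the two short ones may be swapped, and the two long ones.
- counter_nest: Short blue block 83 x 110 mm (x, y) with a round pocket, diameter 58 mm, at its middle for the counter. Pocket floor 11 mm above origin, 7 mm below the top, so lever and loop pass over the block: any heading will do. Fixed; origin under its middle, 3 mm above the table; block top 18 mm above origin. 
- pen_nest: Long blue block 83 x 221 mm (x, y) with a straight trough 28 mm wide (x), 150 mm long (y), centred, for the marker either way round. A finger cut-out 36 mm long (y) across its middle reaches 38 mm to either side. Floor of both 4 mm above origin. Fixed; origin under its middle, 3 mm above the table; block top 18 mm above origin. 
- thermometer_nest: Long blue block 83 x 221 mm (x, y) in the outline of the tool: head pocket 38 mm wide from y = +18 to +105 mm, needle slot 16 mm wide to y = -105 mm. Finger cut-out 36 mm long at y = +61 mm, to 38 mm either side. All floors 4 mm above origin. Thermometer is home when its origin and axes match the block's in plan. Fixed; origin under its middle, 3 mm above the table; block top 18 mm above origin. 
Mind the look-alikes: they are no part of the job. What is shaped like the part that bears counter_mid but blue or green is not meant.

How it is judged:
By the outcome, as a careful person would: the job done as asked, in the order asked, and still so for the second after the job is handed in, with the robot touching nothing.
It also fails if it takes over 104 s, if anything falls off the work surface, if the arm or the gripper's body presses on something with over 40 N, if the wrist force passes 120 N, or if a joint passes its speed limit or range.

## Working session

There is one attempt and no reset: what is moved stays moved. The work goes in short steps, Python scripts to look and compute and a shell command to move; the robot and the scene stay as the last step left them, time stands still between calls to the robot, and variables do not carry over. Pictures are saved under pics/ and viewed, and the job is handed in when it is done.

```bash
ls; mkdir -p pics; python3 - <<'E'
from bench import r
import cv2, numpy as np
print(r.get_obs())
for c in ("side","top"):
    im,d=r.grab_frame(c); cv2.imwrite(f"pics/{c}0.png",im[:,:,::-1]); np.savez(f"pics/{c}0.npz",im=im,d=d)
    print(c,r.get_calibration(c))
E
```

```text
pics
{'clock': 0.0, 'joints': array([-1.33609417,  0.47778499,  0.02231569,  1.55647812, -0.01155678,
        1.10927723, -0.08306557]), 'qvel': array([ 0.00139222, -0.00073647,  0.00116439,  0.00038215,  0.00078131,
       -0.00087825,  0.00045009]), 'tau': array([ 1.36510835e-04, -5.96457875e+01,  1.60839289e+00, -2.81195909e+01,
        1.25771662e-02,  9.23598156e-03,  1.15206439e-05]), 'tcp_pos': array([0.22670852, 0.63529159, 0.30292398]), 'orientation': array([-5.35718703e-01, -3.09533619e+00,  2.83626205e-03]), 'contact_force': array([ 0.2446698 ,  0.34451843, -0.36435705]), 'moment': array([ 0.00678806, -0.01887386,  0.012498  ]), 'grip_width': 0.08556406834814065}
side {'vertical_fov': 44.54639488286926, 'cx': 318.4644542540041, 'cy': 201.9110051577571, 'R': array([[ 0.99000891, -0.14098292, -0.00248385],
       [-0.05098934, -0.34152245, -0.93848948],
       [ 0.1314627 ,  0.9292396 , -0.34529889]]), 't': array([-0.46855115,  0.08279099,  1.25152196])}
top {'vertical_fov': 53.060404584037364, 'cx': 317.14385737626895, 'cy': 200.23392705990034, 'R': array([[ 0.03106586, -0.99950145, -0.0056365 ],
       [-0.97881334, -0.02928004, -0.20265024],
       [ 0.20238418,  0.01181259, -0.97923496]]), 't': array([0.06533793, 0.50343948, 1.07905755])}
```

View pics/top0.png

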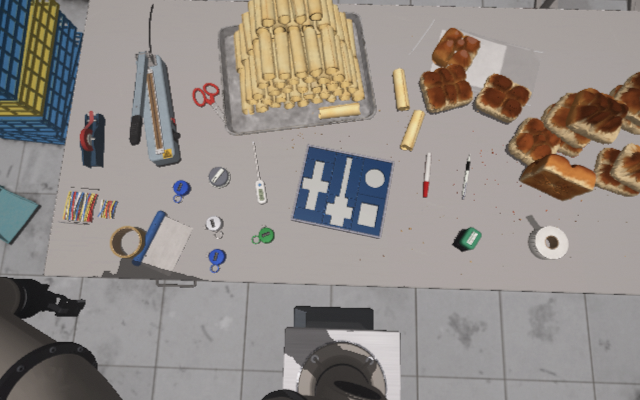

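View pics/side0.png

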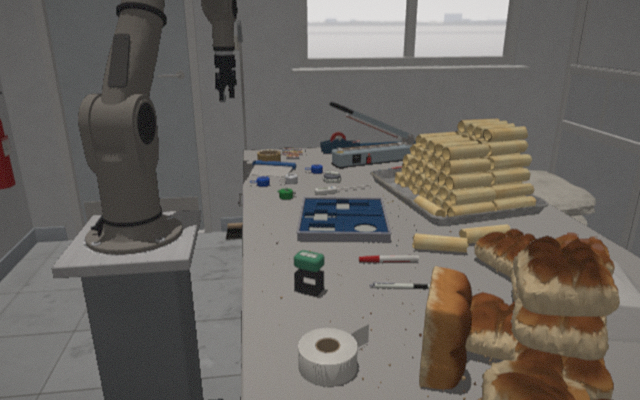

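```bash
cat > h.py <<'E'
import numpy as np, cv2
from bench import r
class Cam:
    def __init__(s,n):
        c=r.get_calibration(n); s.f=200/np.tan(np.radians(c["vertical_fov"]/2)); s.cx=c["cx"];s.cy=c["cy"];s.R=np.array(c["R"]);s.t=np.array(c["t"])
    def ray(s,uv):
        uv=np.atleast_2d(uv).astype(float)
        return np.c_[(uv[:,0]-s.cx)/s.f,(uv[:,1]-s.cy)/s.f,np.ones(len(uv))]
    def at_z(s,uv,z):
        d=s.ray(uv)@s.R; o=-s.R.T@s.t
        return o+d*((z-o[2])/d[:,2])[:,None]
    def at_d(s,uv,dep):
        return (s.ray(uv)*np.asarray(dep)[:,None]-s.t)@s.R
    def proj(s,X):
        p=np.atleast_2d(X)@s.R.T+s.t
        return np.c_[p[:,0]/p[:,2]*s.f+s.cx,p[:,1]/p[:,2]*s.f+s.cy]
def crop(im,x0,y0,x1,y1,k,fn):
    c=cv2.resize(np.ascontiguousarray(im[y0:y1,x0:x1,::-1]),None,fx=k,fy=k,interpolation=cv2.INTER_CUBIC); cv2.imwrite(fn,c)
E
python3 - <<'E'
from h import *
z=np.load("pics/top0.npz"); im=z["im"];d=z["d"]
crop(im,160,130,290,280,5,"a.png") if 0 else None
crop(im,160,130,290,250+30,4,"pics/c1.png")
crop(im,285,140,400,240,6,"pics/c2.png")
crop(im,410,140,510,260,5,"pics/c3.png")
c=Cam("top"); v,u=np.mgrid[0:400,0:640]
P=c.at_d(np.c_[u.ravel(),v.ravel()],d.ravel()).reshape(400,640,3)
np.save("pics/P0.npy",P)
for n,uv in dict(stamp=(467,239),counter=(214,226),marker=(427,175),thermo=(261,190),pen=(466,178),timer=(219,177),t1=(308,147),t2=(397,157),t3=(383,237),t4=(292,218),edge=(340,279)).items(): print(n,P[uv[1],uv[0]].round(4), c.at_z(uv,0).round(3))
E
```

```text
stamp [ 0.4014 -0.3273  0.0766] [[ 0.41  -0.355  0.   ]]
counter [0.4224 0.3723 0.0283] [[0.426 0.38  0.   ]]
marker [ 0.5947 -0.2407  0.0141] [[ 0.599 -0.245  0.   ]]
thermo [0.5326 0.2454 0.0236] [[0.538 0.249 0.   ]]
pen [ 0.5915 -0.3585  0.005 ] [[ 0.593 -0.36   0.   ]]
timer [0.568  0.371  0.0234] [[0.574 0.377 0.   ]]
t1 [0.6668 0.1131 0.027 ] [[0.676 0.114 0.   ]]
t2 [ 0.6536 -0.1562 -0.0038] [[ 0.652 -0.156  0.   ]]
t3 [ 0.409  -0.113  -0.0012] [[ 0.409 -0.113  0.   ]]
t4 [0.4532 0.1517 0.0213] [[0.457 0.153 0.   ]]
edge [0.2857 0.0094 0.0009] [[0.286 0.009 0.   ]]
```

View pics/c1.png

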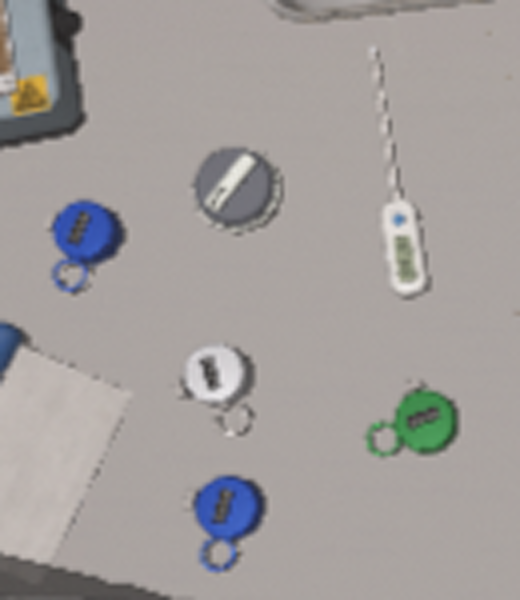

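View pics/c2.png

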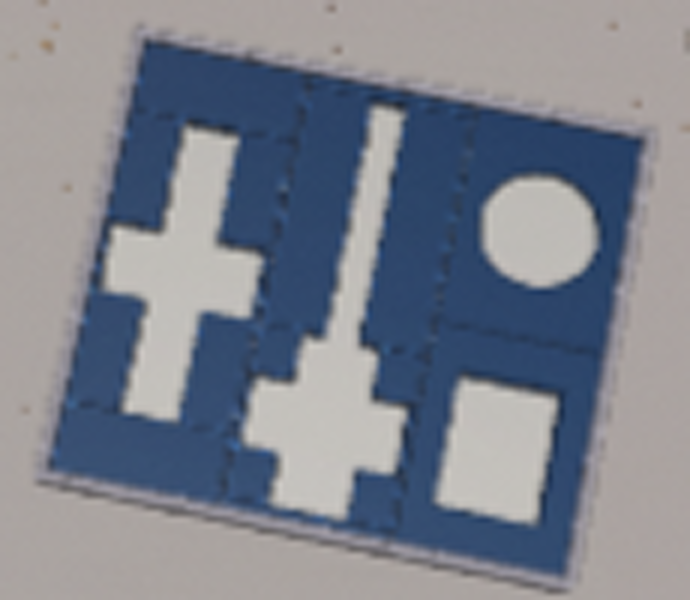

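View pics/c3.png

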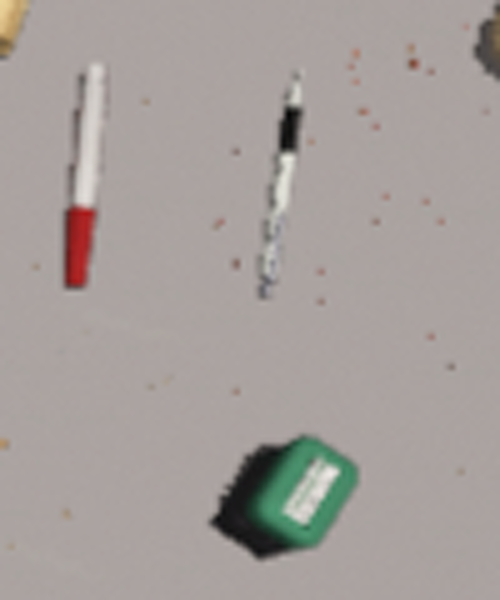

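```bash
python3 - <<'E'
from h import *
z=np.load("pics/top0.npz"); im=z["im"]; c=Cam("top")
hsv=cv2.cvtColor(im,cv2.COLOR_RGB2HSV)
# tray blue
b=((hsv[...,0]>95)&(hsv[...,0]<130)&(hsv[...,1]>100)).astype(np.uint8); b[:, :288]=0;b[:,400:]=0;b[:135]=0;b[245:]=0
cnt,h=cv2.findContours(cv2.resize(b,None,fx=1,fy=1),cv2.RETR_CCOMP,cv2.CHAIN_APPROX_NONE)
for k,(ct,hh) in enumerate(zip(cnt,h[0])):
    if len(ct)<12: continue
    w=c.at_z(ct[:,0],0.021)[:,:2]*1000
    print("hole" if hh[3]>=0 else "outer",len(ct),[np.round(x,1) for x in cv2.minAreaRect(w.astype(np.float32))], w.mean(0).round(1))
for n in ("stamp","counter_mid","marker_mid","thermometer"):
    for m in r.masks_of(n,"top"):
        p=np.argwhere(m["pixels"])[:,::-1]
        zz=dict(stamp=.08,counter_mid=.025,marker_mid=.008,thermometer=.012)[n]
        w=c.at_z(p,zz)[:,:2]*1000
        if len(p): print(n,round(m["p"],2),m["at"],len(p),[np.round(x,1) for x in cv2.minAreaRect(w.astype(np.float32))],w.mean(0).round(1))
print(r.get_obs()["clock"])
E
```

```text
outer 605 [array([541. ,   7.2]), array([248.7, 218.9]), np.float64(79.9)] [538.5  22.9]
hole 80 [array([470.2, -64.5]), array([57.1, 72.8]), np.float64(79.5)] [470.1 -64.7]
hole 59 [array([579.3, -85. ]), array([60.6, 61.9]), np.float64(1.7)] [579.8 -84.4]
stamp 0.95 [467.5, 237.1] 464 [array([ 400.1, -326.7]), array([52.6, 74.1]), np.float64(55.0)] [ 400.3 -326.7]
counter_mid 0.79 [178.7, 186.1] 225 [array([531.2, 477. ]), array([49.6, 46.6]), np.float64(26.6)] [531.1 478. ]
counter_mid 0.75 [266.0, 236.2] 200 [array([400.9, 223. ]), array([45.4, 41.7]), np.float64(65.5)] [401.6 223.2]
counter_mid 0.69 [215.4, 259.6] 272 [array([329.1, 357.3]), array([60.3, 52.3]), np.float64(24.4)] [333.8 360. ]
counter_mid 0.65 [214.8, 224.8] 242 [array([429.3, 374.1]), array([50.2, 45.4]), np.float64(71.5)] [428.  375.1]
marker_mid 0.68 [427.7, 177.3] 212 [array([ 597.2, -242.5]), array([ 16.5, 131. ]), np.float64(84.8)] [ 593.8 -242.1]
thermometer 0.61 [261.3, 195.0] 208 [array([531. , 246.6]), array([71.5, 27.3]), np.float64(10.2)] [531.  246.5]
0.3
```

```bash
cat >> h.py <<'E'
def T(x,y,deg,pts):
    a=np.radians(deg); pts=np.atleast_2d(np.array(pts,float)); R=np.array([[np.cos(a),-np.sin(a)],[np.sin(a),np.cos(a)]])
    o=pts.copy(); o[:,:2]=pts[:,:2]@R.T+[x,y]; return o/1000
def box(x0,x1,y0,y1,z): return [(x0,y0,z),(x1,y0,z),(x1,y1,z),(x0,y1,z)]
def circ(rr,z,cx=0,cy=0): return [(cx+rr*np.cos(t),cy+rr*np.sin(t),z) for t in np.linspace(0,2*np.pi,40)]
SH=dict(stamp=[box(-20,20,-28,28,80),box(-18,18,-26,26,0)],counter=[circ(22,25),circ(22,0),circ(2,13,32,0),circ(2,13,0,45)],
 marker=[box(-8.5,8.5,-67.5,67.5,8)],thermo=[box(-13,13,25,97,17),box(-13,13,25,97,0),box(-2,2,-97,25,3)],
 tray=[box(-130,130,-115,115,24)],stamp_nest=[box(-25,25,-33,33,21)],counter_nest=[circ(29,21)],
 pen_nest=[box(-14,14,-75,75,21),box(-38,38,-18,18,21)],thermo_nest=[box(-19,19,18,105,21),box(-8,8,-105,18,21),box(-38,38,43,79,21)])
def overlay(im,cam,poses,x0,y0,x1,y1,k,fn):
    c=cv2.resize(np.ascontiguousarray(im[y0:y1,x0:x1,::-1]),None,fx=k,fy=k,interpolation=cv2.INTER_CUBIC)
    for n,(x,y,a) in poses:
        for s in SH[n]:
            p=(cam.proj(T(x,y,a,s))-[x0,y0]+0.5)*k-0.5
            cv2.polylines(c,[np.round(p).astype(np.int32)],True,(0,255,255),1)
    cv2.imwrite(fn,c)
E
cat > tr.py <<'E'
import numpy as np
X=0
def nests(cx,cy,a,px=83.5,py=110.5):
    t=np.radians(a);ex=np.array([np.cos(t),np.sin(t)]);ey=np.array([-np.sin(t),np.cos(t)]);c=np.array([cx,cy])
    f=lambda i,j:(*(c+i*ex+j*ey),a)
    return dict(tray=f(0,0),thermo_nest=f(0,0),pen_nest=f(px,0),counter_nest=f(-px,-py/2),stamp_nest=f(-px,py/2))
E
python3 - <<'E'
from h import *; from tr import nests
z=np.load("pics/top0.npz"); im=z["im"]; c=Cam("top")
overlay(im,c,list(nests(541,7.2,79.9).items()),285,140,400,240,6,"pics/o1.png")
print({k:np.round(v,1) for k,v in nests(541,7.2,79.9).items()})
overlay(im,c,[("stamp",(400,-327,55-0)),("marker",(597,-242.5,-5+180))],410,140,510,260,5,"pics/o2.png")
overlay(im,c,[("counter",(427,371,160)),("thermo",(600,252,189+0))],180,130,290,280,4,"pics/o3.png")
E
```

```text
{'tray': array([541. ,   7.2,  79.9]), 'thermo_nest': array([541. ,   7.2,  79.9]), 'pen_nest': array([555.6,  89.4,  79.9]), 'counter_nest': array([580.8, -84.7,  79.9]), 'stamp_nest': array([472. , -65.3,  79.9])}
```

View pics/o1.png

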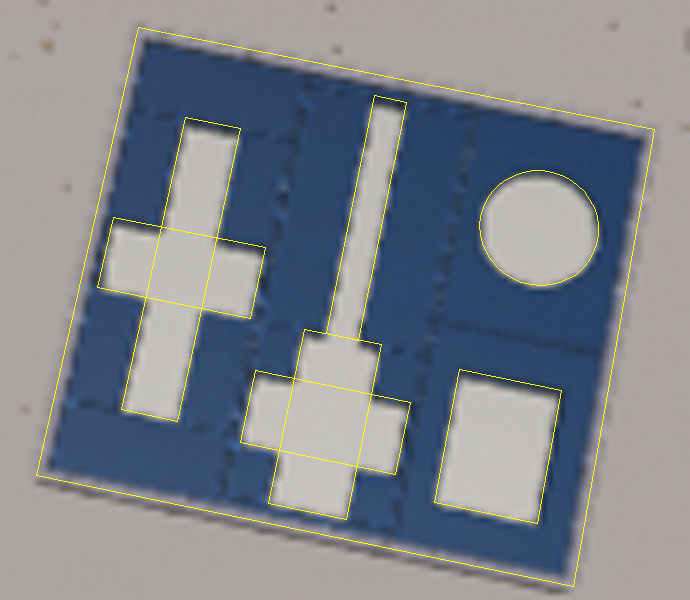

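View pics/o2.png

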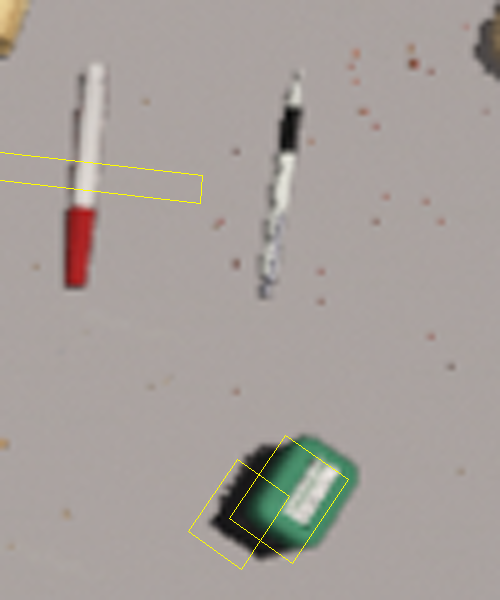

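View pics/o3.png

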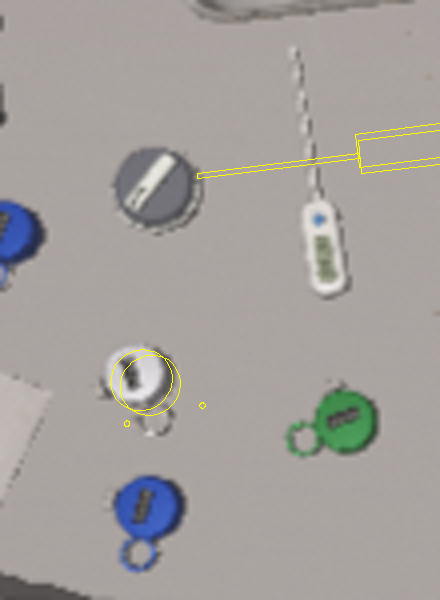

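```bash
python3 - <<'E'
from h import *
z=np.load("pics/top0.npz"); im=z["im"]; c=Cam("top")
hsv=cv2.cvtColor(im,cv2.COLOR_RGB2HSV)
g=((hsv[...,0]>60)&(hsv[...,0]<95)&(hsv[...,1]>90)&(hsv[...,2]>85)).astype(np.uint8); g[:,:440]=0;g[:,500:]=0;g[:210]=0;g[260:]=0
p=np.argwhere(g)[:,::-1]; w=c.at_z(p,.08)[:,:2]*1000; print(len(p),cv2.minAreaRect(w.astype(np.float32)),w.mean(0))
g=((hsv[...,1]<30)&(hsv[...,2]>195)).astype(np.uint8); g[:,:203]=0;g[:,228:]=0;g[:210]=0;g[234:]=0
p=np.argwhere(g)[:,::-1]; w=c.at_z(p,.025)[:,:2]*1000; print(len(p),cv2.minAreaRect(w.astype(np.float32)),w.mean(0))
D,Lp,Le=c.at_z((214.2,223.8),.025),c.at_z((218.7,235),.013),c.at_z((206,228),.013)
for q in (Lp,Le): v=(q-D)[0]; print(D,q,np.degrees(np.arctan2(v[1],v[0])),np.linalg.norm(v[:2]))
S=(400,-326.5,-35)
M=(597,-242.5,84.8); Th=(591,257.4,100.2); C=(429,373,110)
overlay(im,c,[("stamp",S),("marker",M)],410,140,510,260,5,"pics/o4.png")
overlay(im,c,[("counter",C),("thermo",Th)],180,130,290,280,4,"pics/o5.png")
E
```

```text
177 ((404.10595703125, -336.3009338378906), (36.85101318359375, 53.53184127807617), 56.929691314697266) [ 403.80680118 -335.29662445]
101 ((431.38763427734375, 376.81939697265625), (35.28607177734375, 34.39774703979492), 4.6264166831970215) [431.00868103 375.93439281]
[[0.42913463 0.37315784 0.025     ]] [[0.39877818 0.36074705 0.013     ]] -157.76351367034937 0.03279544948589988
[[0.42913463 0.37315784 0.025     ]] [[0.41787894 0.39905562 0.013     ]] 113.4907313940498 0.028238017892658347
```

View pics/o4.png

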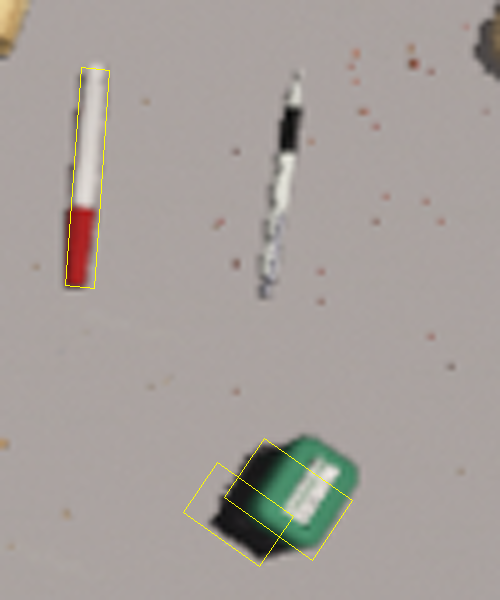

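View pics/o5.png

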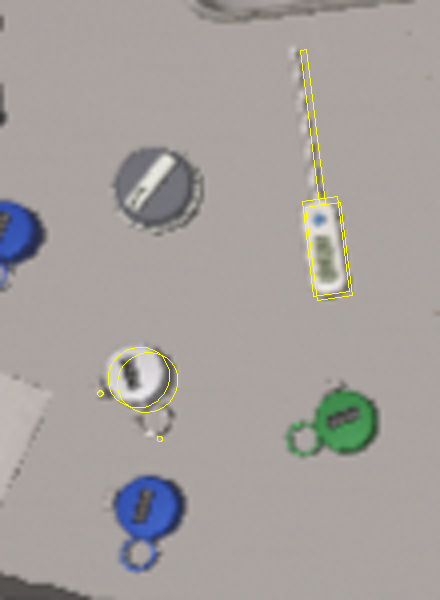

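```bash
cat > st.py <<'E'
import sys,numpy as np
from bench import r
from scipy.spatial.transform import Rotation as Ro
o=r.get_obs(); R=Ro.from_rotvec(o["orientation"]).as_matrix()
print("t",round(o["clock"],2),"tcp",(o["tcp_pos"]*1000).round(1),"jaw",np.degrees(np.arctan2(R[1,1],R[0,1])).round(1),"z",R[:,2].round(3),"F",o["contact_force"].round(1),"w",round(o["grip_width"]*1000,1),"q",o["joints"].round(2))
if len(sys.argv)>1:
    x,y,a=map(float,sys.argv[1:4]); d=np.array([x,y])-o["tcp_pos"][:2]*1000
    j=np.degrees(np.arctan2(R[1,1],R[0,1])); da=(a-j+90)%180-90
    # correction to make z vertical + yaw
    print("go",d.round(1),"yaw deg",da.round(1),"rad",np.radians(da).round(3), "tilt fix",np.cross(R[:,2],[0,0,-1]).round(3))
E
python3 -m handwheel '[[[0.02,-0.026,-0.012,0,0,-0.02,0.085],[0.02,-0.026,-0.012,0,0,-0.02,0.085],[0.02,-0.026,-0.012,0,0,-0.02,0.085],[0.02,-0.026,-0.012,0,0,0,0.085],[0.02,-0.026,-0.012,0,0,0,0.085],[0.02,-0.026,-0.012,0,0,0,0.085],[0.02,-0.026,-0.012,0,0,0,0.085],[0.02,-0.026,-0.012,0,0,0,0.085]]]' 40; python3 st.py 429.5 375 67
```

```text
clock: 0.97
tcp_pos: [0.3877, 0.4264, 0.2076]
orientation: [0.628, 3.078, 0.001]
contact_force: [0.8, 0.4, 0.2]
grip_width: 0.0849
t 0.97 tcp [387.7 426.4 207.6] jaw 66.9 z [ 0.  0. -1.] F [0.8 0.4 0.2] w 84.9 q [-1.    0.43  0.08  1.89 -0.04  0.83  0.26]
go [ 41.8 -51.4] yaw deg 0.1 rad 0.001 tilt fix [-0.  0.  0.]
```

```bash
python3 -m handwheel '[[[0.021,-0.0257,-0.008,0,0,0,0.085],[0.0208,-0.0257,-0.01,0,0,0,0.085],[0,0,-0.03,0,0,0,0.085],[0,0,-0.03,0,0,0,0.085],[0,0,-0.03,0,0,0,0.085],[0,0,-0.015,0,0,0,0.085],[0,0,-0.009,0,0,0,0.085],[0,0,0,0,0,0,0.085]]]' 40; python3 st.py 429.5 375 67; python3 - <<'E'
from h import *
im,d=r.grab_frame("top"); crop(im,160,150,260,270,5,"pics/g1.png")
im,d=r.grab_frame("side"); crop(im,230,140,350,220,5,"pics/g1s.png")
E
```

```text
clock: 1.63
tcp_pos: [0.4279, 0.3757, 0.0742]
orientation: [-0.628, -3.076, 0.004]
contact_force: [0.1, 0.1, 0.1]
grip_width: 0.0846
t 1.63 tcp [427.9 375.7  74.2] jaw 66.9 z [-0.002 -0.002 -1.   ] F [0.1 0.1 0.1] w 84.6 q [-0.88  0.62  0.06  1.96 -0.07  0.56  0.4 ]
go [ 1.6 -0.7] yaw deg 0.1 rad 0.001 tilt fix [ 0.002 -0.002  0.   ]
```

View pics/g1s.png

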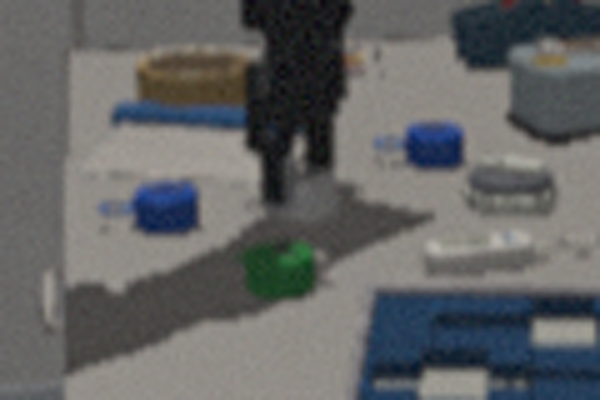

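View pics/g1.png

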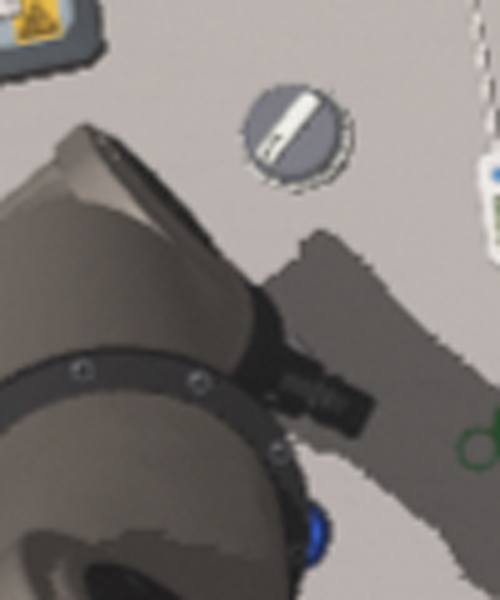

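```bash
python3 -m handwheel '[[[0,0,0,0,0,0,0.03],[0,0,0,0,0,0,0.03],[0,0,0,0,0,0,0.03],[0,0,0,0,0,0,0.03],[0,0,0,0,0,0,0.03],[0,0,0,0,0,0,0.03],[0,0,0,0,0,0,0.03],[0,0,0,0,0,0,0.03]]]' 40; python3 st.py 429.5 375 67;
```

```text
clock: 2.4
tcp_pos: [0.4291, 0.3769, 0.0772]
orientation: [0.628, 3.077, 0.003]
contact_force: [-0.2, -0.9, 6.3]
grip_width: 0.043
t 2.4 tcp [429.1 376.9  77.2] jaw 66.9 z [ 0.001  0.001 -1.   ] F [-0.2 -0.9  6.3] w 43.0 q [-0.88  0.62  0.06  1.96 -0.07  0.56  0.4 ]
go [ 0.4 -1.9] yaw deg 0.1 rad 0.001 tilt fix [-0.001  0.001  0.   ]
```

```bash
python3 -m handwheel '[[[0,0,0,0,0,0,0.056],[0,0,0.0,0,0,0,0.056],[0,0,0.005,0,0,0,0.056],[0,0,0.005,0,0,0,0.056],[0,0,0,0,0,0,0.03],[0,0,0,0,0,0,0.03],[0,0,0,0,0,0,0.03],[0,0,0,0,0,0,0.03],[0,0,0,0,0,0,0.03]]]' 40; python3 st.py 429.5 375 67; python3 -m handwheel '[[[0,0,0.01,0,0,0,0.03],[0,0,0.01,0,0,0,0.03],[0,0,0.03,0,0,0,0.03],[0,0,0.03,0,0,0,0.03],[0,0,0.03,0,0,0,0.03],[0,0,0.0,0,0,0,0.03]]]' 40;python3 st.py 580.8 -84.7 67;  python3 - <<'E'
from h import *
im,d=r.grab_frame("side"); crop(im,200,60,360,220,4,"pics/g2s.png")
E
```

```text
clock: 3.15
tcp_pos: [0.4292, 0.3768, 0.0873]
orientation: [0.628, 3.077, 0.002]
contact_force: [-2.5, -1.5, 11.2]
grip_width: 0.0419
t 3.15 tcp [429.2 376.8  87.3] jaw 66.9 z [ 0.001  0.001 -1.   ] F [-2.5 -1.5 11.2] w 41.9 q [-0.88  0.6   0.07  1.96 -0.07  0.58  0.4 ]
go [ 0.3 -1.8] yaw deg 0.1 rad 0.001 tilt fix [-0.001  0.001  0.   ]
clock: 3.65
tcp_pos: [0.4311, 0.3784, 0.2024]
orientation: [0.628, 3.073, 0.014]
contact_force: [-0.4, 0.9, -0.1]
grip_width: 0.0418
t 3.65 tcp [431.1 378.4 202.4] jaw 66.9 z [ 0.007  0.007 -1.   ] F [-0.4  0.9 -0.1] w 41.8 q [-0.9   0.43  0.09  1.91 -0.05  0.8   0.38]
go [ 149.7 -463.1] yaw deg 0.1 rad 0.002 tilt fix [-0.007  0.007  0.   ]
```

View pics/g2s.png

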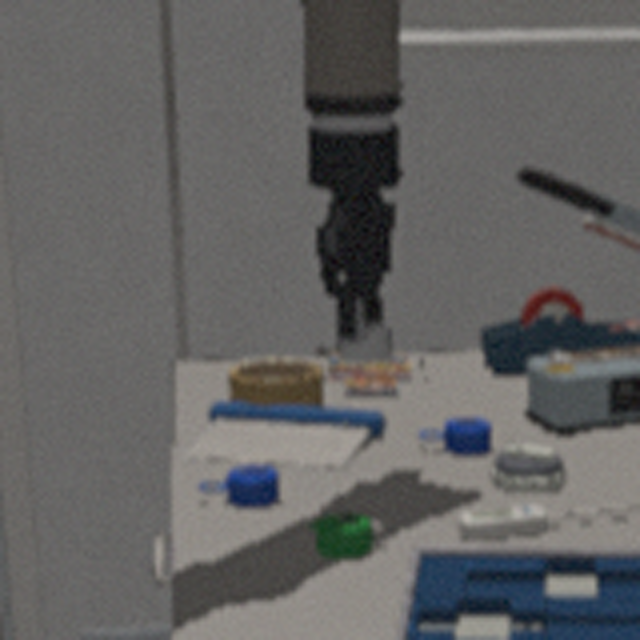

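```bash
python3 -m handwheel '[[[0.0125,-0.036,0,0,0,0,0.03],[0.0125,-0.036,0,0,0,0,0.03],[0.0125,-0.036,0,0,0,0,0.03],[0.0125,-0.036,0,0,0,0,0.03],[0.0125,-0.036,0,0,0,0,0.03],[0.0125,-0.036,0,0,0,0,0.03],[0.0125,-0.036,0,0,0,0,0.03],[0.0125,-0.036,0,0,0,0,0.03],[0.0125,-0.036,0,0,0,0,0.03],[0.0125,-0.036,0,0,0,0,0.03]]]' 40; python3 st.py 580.8 -84.7 67
```

```text
clock: 4.53
tcp_pos: [0.5533, 0.0145, 0.1953]
orientation: [-0.628, -3.077, 0.001]
contact_force: [0.8, 1.3, -1.0]
grip_width: 0.0419
t 4.53 tcp [553.3  14.5 195.3] jaw 66.9 z [-0.001 -0.    -1.   ] F [ 0.8  1.3 -1. ] w 41.9 q [-0.28  0.41  0.18  1.96 -0.1   0.78  1.12]
go [ 27.5 -99.2] yaw deg 0.1 rad 0.001 tilt fix [ 0.    -0.001  0.   ]
```

```bash
python3 -m handwheel '[[[0.009,-0.033,-0.01,0,0,0,0.03],[0.009,-0.033,-0.02,0,0,0,0.03],[0.009,-0.033,-0.02,0,0,0,0.03],[0,0,-0.02,0,0,0,0.03],[0,0,0,0,0,0,0.03],[0,0,0,0,0,0,0.03]]]' 40; python3 st.py 580.8 -84.7 67;  python3 - <<'E'
from h import *
im,d=r.grab_frame("side"); crop(im,270,150,430,260,5,"pics/g3s.png")
im,d=r.grab_frame("top"); crop(im,290,130,410,250,5,"pics/g3.png")
E
```

```text
clock: 5.03
tcp_pos: [0.5793, -0.0827, 0.1244]
orientation: [-0.629, -3.074, 0.001]
contact_force: [0.7, 1.1, -0.7]
grip_width: 0.0414
t 5.03 tcp [579.3 -82.7 124.4] jaw 66.9 z [-0.004  0.    -1.   ] F [ 0.7  1.1 -0.7] w 41.4 q [-0.09  0.56  0.17  1.92 -0.14  0.68  1.33]
go [ 1.5 -2. ] yaw deg 0.1 rad 0.002 tilt fix [-0.    -0.004 -0.   ]
```

View pics/g3s.png

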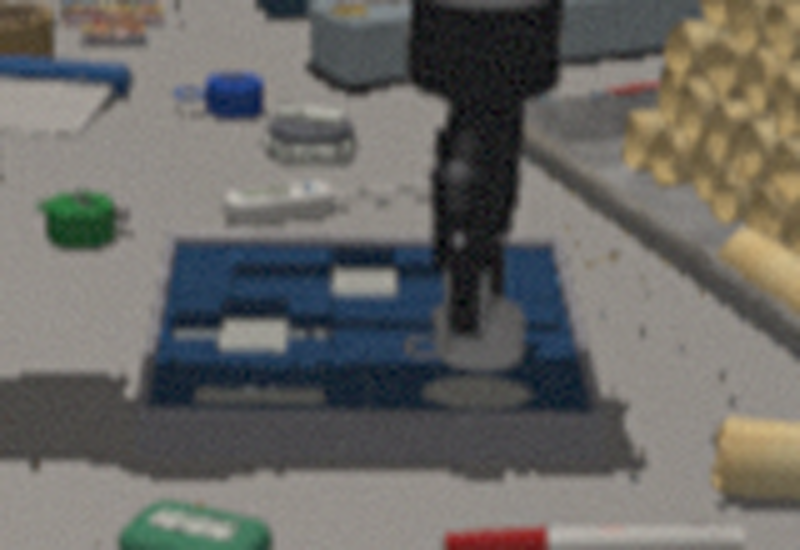

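View pics/g3.png

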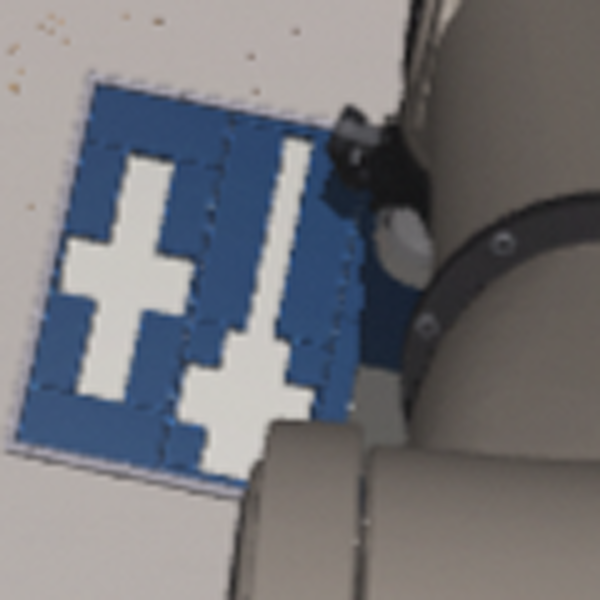

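```bash
python3 -m handwheel '[[[0.0015,-0.002,-0.008,0,0,0,0.03],[0,0,-0.008,0,0,0,0.03],[0,0,-0.005,0,0,0,0.03],[0,0,0,0,0,0,0.03],[0,0,0,0,0,0,0.03]]]' 40; python3 st.py 580.8 -84.7 67
```

```text
clock: 5.55
tcp_pos: [0.5818, -0.0844, 0.1045]
orientation: [-0.628, -3.077, 0.0]
contact_force: [0.1, -1.0, -0.4]
grip_width: 0.0415
t 5.55 tcp [581.8 -84.4 104.5] jaw 66.9 z [-0.001  0.    -1.   ] F [ 0.1 -1.  -0.4] w 41.5 q [-0.08  0.6   0.16  1.92 -0.15  0.64  1.34]
go [-1.  -0.3] yaw deg 0.1 rad 0.001 tilt fix [-0.    -0.001 -0.   ]
```

```bash
python3 -m handwheel '[[[-0.001,0,-0.003,0,0,0,0.03],[0,0,0,0,0,0,0.03],[0,0,-0.001,0,0,0,0.03],[0,0,0,0,0,0,0.03]]]' 40; python3 st.py 580.8 -84.7 67
```

```text
clock: 5.88
tcp_pos: [0.5811, -0.0847, 0.1014]
orientation: [-0.629, -3.078, -0.0]
contact_force: [-0.8, 1.1, 2.8]
grip_width: 0.0415
t 5.88 tcp [581.1 -84.7 101.4] jaw 66.9 z [-0.  0. -1.] F [-0.8  1.1  2.8] w 41.5 q [-0.08  0.6   0.16  1.92 -0.15  0.63  1.34]
go [-0.3 -0. ] yaw deg 0.1 rad 0.002 tilt fix [-0. -0. -0.]
```

```bash
python3 -m handwheel '[[[0,0,0,0,0,0,0.06],[0,0,0,0,0,0,0.06],[0,0,0,0,0,0,0.06],[0,0,0.01,0,0,0,0.06],[0,0,0.03,0,0,0,0.06],[0,0,0.04,0,0,0,0.07],[0,0,0.03,0,0,0.06,0.085]]]' 40; python3 st.py 598 -241.5 84.8;  python3 - <<'E'
from h import *
im,d=r.grab_frame("side"); crop(im,270,150,430,260,5,"pics/g4s.png")
E
```

```text
clock: 6.47
tcp_pos: [0.5814, -0.0848, 0.2136]
orientation: [0.536, 3.094, -0.0]
contact_force: [1.8, -0.1, 0.4]
grip_width: 0.0798
t 6.47 tcp [581.4 -84.8 213.6] jaw 70.3 z [ 0.001 -0.    -1.   ] F [ 1.8 -0.1  0.4] w 79.8 q [-0.1   0.44  0.18  1.86 -0.1   0.85  1.36]
go [  16.6 -156.7] yaw deg 14.5 rad 0.252 tilt fix [0.    0.001 0.   ]
```

View pics/g4s.png

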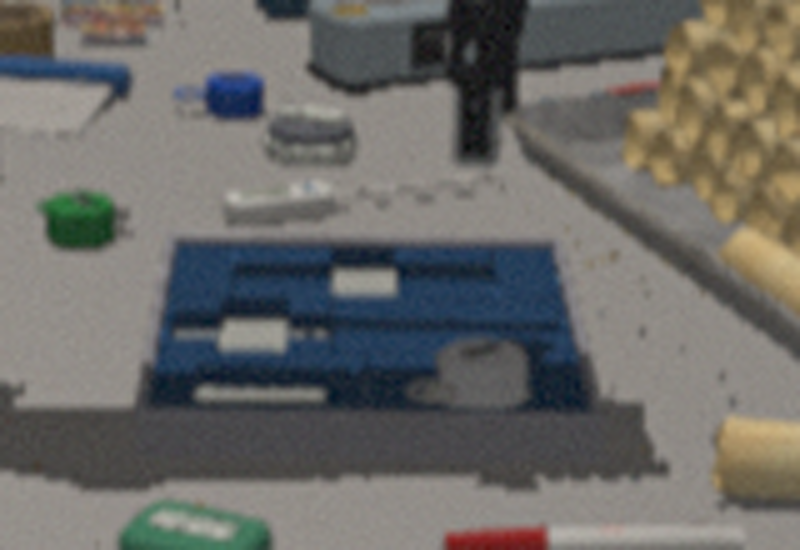

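```bash
python3 -m handwheel '[[[0.0034,-0.031,0,0,0,0.08,0.085],[0.0033,-0.0313,0,0,0,0.08,0.085],[0.0033,-0.0313,-0.02,0,0,0.092,0.085],[0.0033,-0.0313,-0.02,0,0,0,0.085],[0.0033,-0.0313,-0.02,0,0,0,0.085],[0,0,-0.03,0,0,0,0.085],[0,0,-0.02,0,0,0,0.085],[0,0,0,0,0,0,0.085]]]' 40; python3 st.py 598 -241.5 84.8;  python3 - <<'E'
from h import *
im,d=r.grab_frame("top"); crop(im,390,130,510,250,5,"pics/g5.png")
im,d=r.grab_frame("side"); crop(im,330,200,450,300,5,"pics/g5s.png")
E
```

```text
clock: 7.18
tcp_pos: [0.595, -0.2407, 0.0968]
orientation: [-0.144, -3.131, -0.003]
contact_force: [0.4, -0.1, -0.3]
grip_width: 0.0852
t 7.18 tcp [ 595.  -240.7   96.8] jaw 84.7 z [-0.007  0.002 -1.   ] F [ 0.4 -0.1 -0.3] w 85.2 q [ 0.2   0.67  0.12  1.78 -0.11  0.71  1.86]
go [ 3.  -0.8] yaw deg 0.1 rad 0.001 tilt fix [-0.002 -0.007 -0.   ]
```

View pics/g5.png

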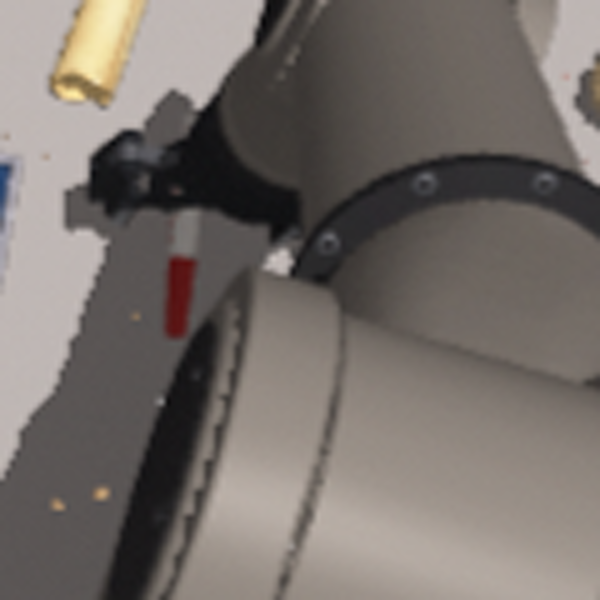

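View pics/g5s.png

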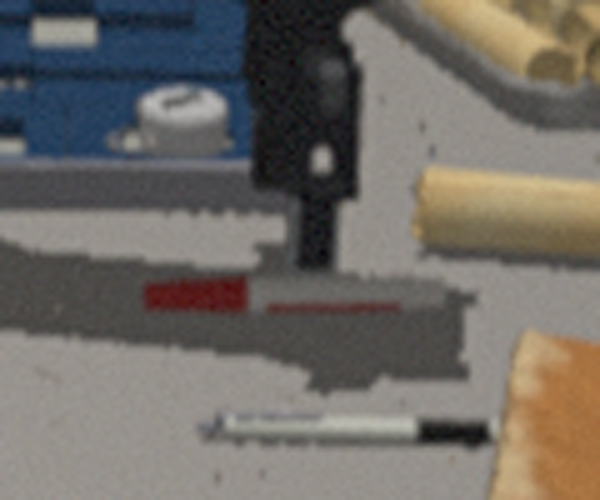

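```bash
python3 - <<'E'
from h import *
c=Cam("side")
P=lambda p:(c.proj(np.array(p)/1000)[0]-[330,200])*5
for p in [(595,-285,35),(595,-198,35),(598,-241.5,8),(530,-235,8),(665,-248,8)]: print(p,P(p).round())
E
```

```text
(595, -285, 35) [315. 281.]
(595, -198, 35) [262. 197.]
(598, -241.5, 8) [291. 291.]
(530, -235, 8) [140. 295.]
(665, -248, 8) [439. 288.]
```

```bash
python3 -m handwheel '[[[0.002,0,0,0,0,0,0.085],[0,0,0,0,0,0,0.085]]]' 40; python3 st.py 600 -241.5 84.8
```

```text
clock: 7.45
tcp_pos: [0.6015, -0.2407, 0.103]
orientation: [0.141, 3.135, -0.001]
contact_force: [0.5, 0.0, 0.3]
grip_width: 0.0851
t 7.45 tcp [ 601.5 -240.7  103. ] jaw 84.9 z [ 0.004 -0.001 -1.   ] F [0.5 0.  0.3] w 85.1 q [ 0.2   0.67  0.12  1.77 -0.11  0.71  1.86]
go [-1.5 -0.8] yaw deg -0.1 rad -0.001 tilt fix [0.001 0.004 0.   ]
```

```bash
python3 -m handwheel '[[[-0.001,-0.001,-0.011,0,0,0,0.085],[0,0,-0.01,0,0,0,0.06],[0,0,0,0,0,0,0.04],[0,0,0,0,0,0,0.03],[0,0,0,0,0,0,0.01],[0,0,0,0,0,0,0.0],[0,0,0,0,0,0,0.0],[0,0,0,0,0,0,0.0],[0,0,0,0,0,0,0.0],[0,0,0,0,0,0,0.0]]]' 40; python3 st.py 600 -241.5 84.8
```

```text
clock: 8.28
tcp_pos: [0.599, -0.242, 0.0803]
orientation: [0.143, 3.138, -0.0]
contact_force: [0.1, 0.6, 2.8]
grip_width: 0.013
t 8.28 tcp [ 599.  -242.    80.3] jaw 84.8 z [ 0.001 -0.    -1.   ] F [0.1 0.6 2.8] w 13.0 q [ 0.21  0.7   0.11  1.78 -0.12  0.67  1.86]
go [1.  0.5] yaw deg 0.0 rad 0.0 tilt fix [0.    0.001 0.   ]
```

```bash
python3 -m handwheel '[[[0,0,0,0,0,0,0.0],[0,0,0,0,0,0,0.0],[0,0,0.01,0,0,0,0.0],[0,0,0.02,0,0,0,0.0],[0,0,0.03,0,0,0,0.0],[0,0,0.03,0,0,0,0.0],[0,0,0,0,0,0,0.0]]]' 40; python3 st.py 555.6 89.4 79.9;  python3 - <<'E'
from h import *
im,d=r.grab_frame("side"); crop(im,330,150,450,270,5,"pics/g6s.png")
im,d=r.grab_frame("top"); crop(im,390,130,510,250,5,"pics/g6.png")
E
```

```text
clock: 8.87
tcp_pos: [0.6015, -0.2432, 0.1763]
orientation: [0.143, 3.129, -0.004]
contact_force: [1.4, -0.7, 1.1]
grip_width: 0.013
t 8.87 tcp [ 601.5 -243.2  176.3] jaw 84.8 z [ 0.009 -0.003 -1.   ] F [ 1.4 -0.7  1.1] w 13.0 q [ 0.19  0.57  0.14  1.74 -0.1   0.83  1.85]
go [-45.9 332.6] yaw deg -4.9 rad -0.085 tilt fix [0.003 0.009 0.   ]
```

View pics/g6s.png

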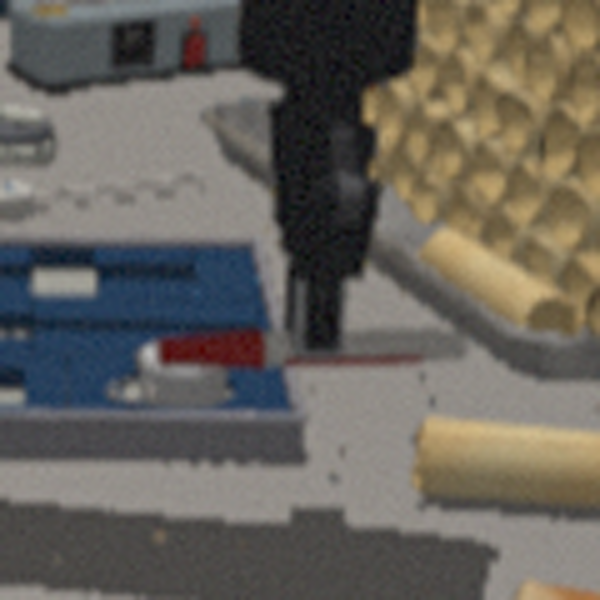

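View pics/g6.png

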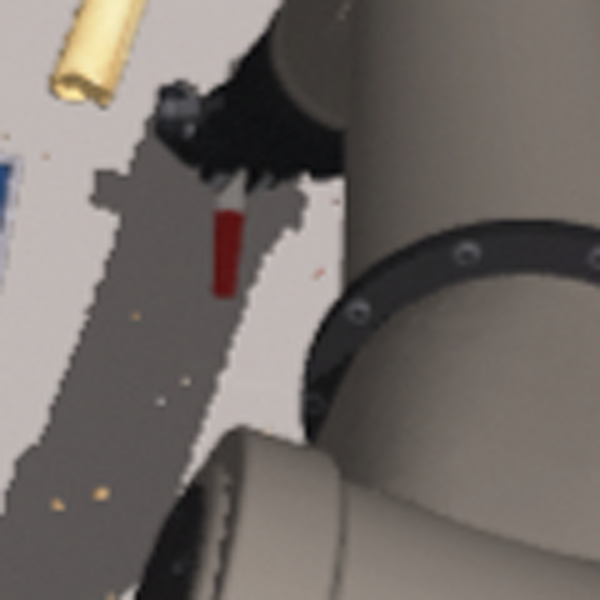

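```bash
python3 - <<'E'
from h import *
c=Cam("side")
P=lambda p:(c.proj(np.array(p)/1000)[0]-[330,150])*5
a=np.radians(174.8)
for s in (-67.5,0,67.5): print(s,P((601.5+s*np.cos(a),-243.2+s*np.sin(a),104)).round())
E
```

```text
-67.5 [463. 342.]
0 [310. 345.]
67.5 [157. 349.]
```

```bash
python3 -m handwheel '[[[-0.005,0.035,0,0,0,-0.02,0],[-0.005,0.035,0,0,0,-0.02,0],[-0.005,0.035,0,0,0,-0.02,0],[-0.005,0.035,0,0,0,-0.025,0],[-0.005,0.035,0,0,0,0,0],[-0.005,0.035,0,0,0,0,0],[-0.005,0.035,0,0,0,0,0],[-0.005,0.035,0,0,0,0,0],[-0.005,0.035,0,0,0,0,0],[0,0.017,0,0,0,0,0]]]' 40; python3 -m handwheel '[[[0,0,-0.01,0,0,0,0],[0,0,-0.01,0,0,0,0],[0,0,-0.01,0,0,0,0],[0,0,0,0,0,0,0],[0,0,0,0,0,0,0]]]' 40; python3 st.py 555.6 89.4 79.9
```

```text
clock: 9.8
tcp_pos: [0.5514, 0.0954, 0.1686]
orientation: [-0.267, -3.127, -0.002]
contact_force: [-0.1, 0.6, -0.4]
grip_width: 0.013
clock: 10.22
tcp_pos: [0.5531, 0.0882, 0.1386]
orientation: [-0.28, -3.126, 0.003]
contact_force: [-0.2, -0.5, -0.0]
grip_width: 0.0129
t 10.22 tcp [553.1  88.2 138.6] jaw 79.8 z [-0.003 -0.001 -1.   ] F [-0.2 -0.5 -0. ] w 12.9 q [-0.36  0.51  0.12  1.97 -0.09  0.68  1.2 ]
go [2.5 1.2] yaw deg 0.1 rad 0.002 tilt fix [ 0.001 -0.003  0.   ]
```

```bash
python3 -m handwheel '[[[0.0005,0.001,-0.014,0,0,0,0],[0,0,-0.014,0,0,0,0],[0,0,0,0,0,0,0],[0,0,0,0,0,0,0]]]' 40; python3 st.py 555.6 89.4 79.9;  python3 - <<'E'
from h import *
im,d=r.grab_frame("side"); overlay(im,Cam("side"),[("marker",(555.6,89.4,79.9)),("pen_nest",(555.6,89.4,79.9))],290,150,410,250,6,"pics/g7s.png")
im,d=r.grab_frame("top"); crop(im,270,130,390,250,5,"pics/g7.png")
E
```

```text
clock: 10.55
tcp_pos: [0.5541, 0.0901, 0.1117]
orientation: [-0.278, -3.128, 0.001]
contact_force: [0.1, 0.4, 0.3]
grip_width: 0.0132
t 10.55 tcp [554.1  90.1 111.7] jaw 79.8 z [-0.001 -0.001 -1.   ] F [0.1 0.4 0.3] w 13.2 q [-0.36  0.55  0.11  1.98 -0.1   0.62  1.21]
go [ 1.5 -0.7] yaw deg 0.1 rad 0.001 tilt fix [ 0.001 -0.001  0.   ]
```

View pics/g7s.png

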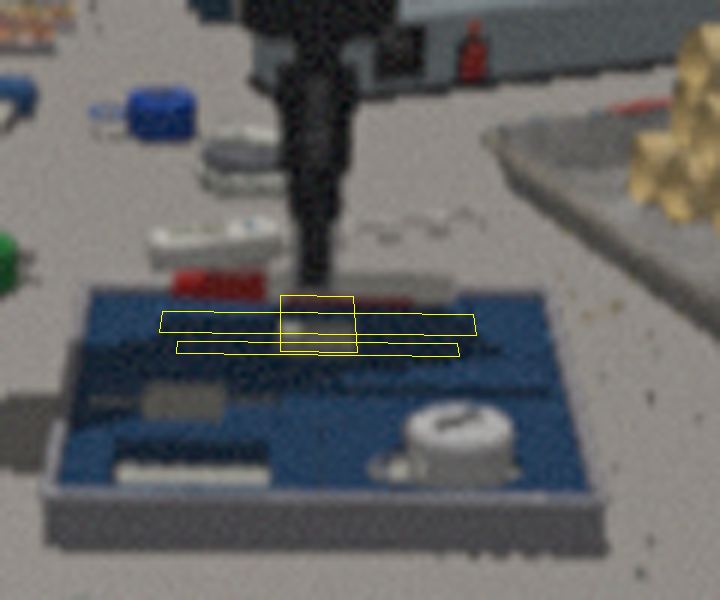

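View pics/g7.png

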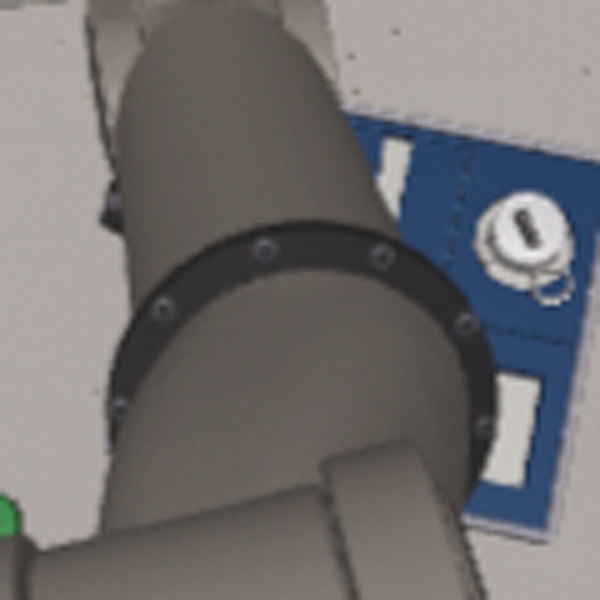

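```bash
python3 -m handwheel '[[[0.001,-0.0005,-0.008,0,0,0,0],[0,0,-0.008,0,0,0,0],[0,0,-0.005,0,0,0,0],[0,0,0,0,0,0,0],[0,0,0,0,0,0,0]]]' 40; python3 st.py 555.6 89.4 79.9;
```

```text
clock: 11.07
tcp_pos: [0.5549, 0.0906, 0.0903]
orientation: [-0.276, -3.128, 0.001]
contact_force: [1.2, -0.4, -0.1]
grip_width: 0.0132
t 11.07 tcp [554.9  90.6  90.3] jaw 79.9 z [-0.001 -0.    -1.   ] F [ 1.2 -0.4 -0.1] w 13.2 q [-0.35  0.59  0.1   1.98 -0.1   0.58  1.21]
go [ 0.7 -1.2] yaw deg -0.0 rad -0.001 tilt fix [ 0.    -0.001  0.   ]
```

```bash
python3 -m handwheel '[[[0,-0.001,-0.002,0,0,0,0],[0,0,0,0,0,0,0],[0,0,-0.001,0,0,0,0],[0,0,0,0,0,0,0]]]' 40; python3 st.py 555.6 89.4 79.9;
```

```text
clock: 11.4
tcp_pos: [0.5553, 0.0897, 0.0879]
orientation: [0.276, 3.129, 0.0]
contact_force: [-0.3, -0.3, -0.8]
grip_width: 0.0133
t 11.4 tcp [555.3  89.7  87.9] jaw 79.9 z [ 0.  0. -1.] F [-0.3 -0.3 -0.8] w 13.3 q [-0.35  0.59  0.1   1.98 -0.1   0.58  1.22]
go [ 0.3 -0.3] yaw deg -0.0 rad -0.0 tilt fix [-0.  0.  0.]
```

```bash
python3 -m handwheel '[[[0,0,-0.001,0,0,0,0],[0,0,0,0,0,0,0],[0,0,0,0,0,0,0.035],[0,0,0,0,0,0,0.035],[0,0,0,0,0,0,0.035],[0,0,0.01,0,0,0,0.035],[0,0,0.03,0,0,0,0.035],[0,0,0.04,0,0,0,0.06],[0,0,0.03,0,0,0,0.085]]]' 40; python3 st.py 532.2 247.8 101.5;  python3 - <<'E'
from h import *
im,d=r.grab_frame("side"); crop(im,260,140,420,250,5,"pics/g8s.png")
E
```

```text
clock: 12.15
tcp_pos: [0.5555, 0.0895, 0.1996]
orientation: [0.276, 3.129, 0.0]
contact_force: [1.0, 0.6, 0.8]
grip_width: 0.058
t 12.15 tcp [555.5  89.5 199.6] jaw 79.9 z [ 0.001  0.    -1.   ] F [1.  0.6 0.8] w 58.0 q [-0.38  0.42  0.13  1.93 -0.07  0.8   1.19]
go [-23.3 158.3] yaw deg 21.6 rad 0.377 tilt fix [-0.     0.001  0.   ]
```

View pics/g8s.png

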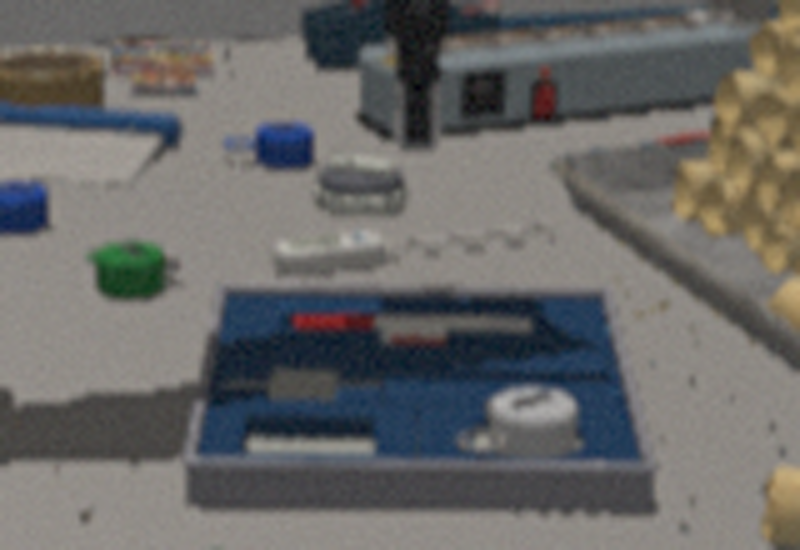

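```bash
python3 -m handwheel '[[[-0.004,0.0265,0,0,0,0.08,0.085],[-0.004,0.0265,0,0,0,0.08,0.085],[-0.004,0.0265,-0.01,0,0,0.08,0.085],[-0.004,0.0265,-0.015,0,0,0.08,0.085],[-0.004,0.0265,-0.02,0,0,0.057,0.085],[-0.0033,0.0258,-0.02,0,0,0,0.085],[0,0,-0.02,0,0,0,0.085],[0,0,-0.01,0,0,0,0.085],[0,0,0,0,0,0,0.085],[0,0,0,0,0,0,0.085]]]' 40; python3 st.py 532.2 247.8 101.5;  python3 - <<'E'
from h import *
im,d=r.grab_frame("side"); overlay(im,Cam("side"),[("thermo",(592,260,101.5))],270,140,390,220,6,"pics/g9s.png")
im,d=r.grab_frame("top"); crop(im,220,120,340,240,5,"pics/g9.png")
E
```

```text
clock: 13.03
tcp_pos: [0.5323, 0.2465, 0.1021]
orientation: [0.313, -3.126, 0.002]
contact_force: [0.4, 0.5, 1.0]
grip_width: 0.0853
t 13.03 tcp [532.3 246.5 102.1] jaw 101.4 z [-0.    -0.001 -1.   ] F [0.4 0.5 1. ] w 85.3 q [-0.55  0.59  0.01  1.91 -0.01  0.64  1.24]
go [-0.1  1.3] yaw deg 0.1 rad 0.001 tilt fix [ 0.001 -0.     0.   ]
```

View pics/g9s.png

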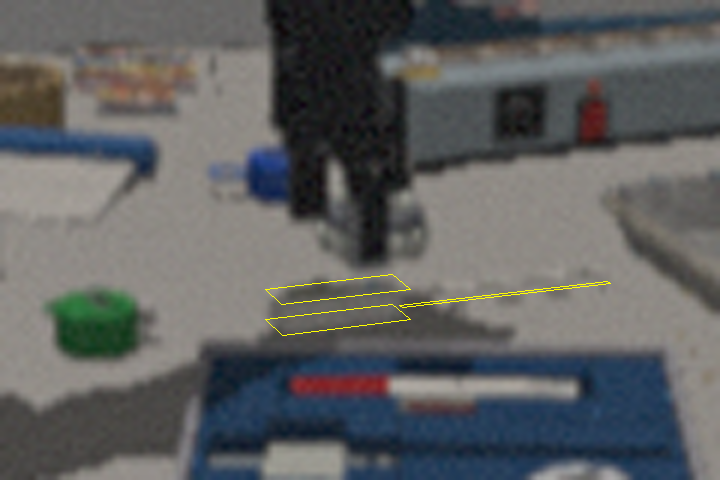

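View pics/g9.png

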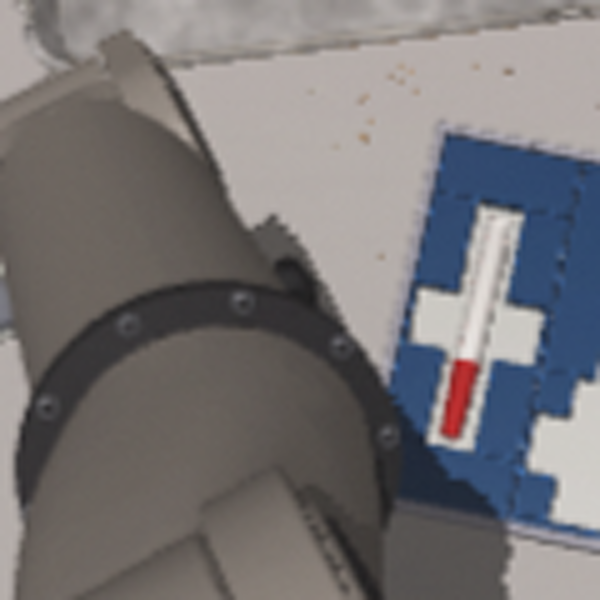

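```bash
python3 -m handwheel '[[[0,0.001,-0.011,0,0,0,0.085],[0,0,-0.01,0,0,0,0.06],[0,0,0,0,0,0,0.04],[0,0,0,0,0,0,0.03],[0,0,0,0,0,0,0.01],[0,0,0,0,0,0,0.01],[0,0,0,0,0,0,0.01],[0,0,0,0,0,0,0.01],[0,0,0,0,0,0,0.01],[0,0,0,0,0,0,0.01]]]' 50; python3 st.py 532.2 247.8 101.5
```

```text
clock: 13.97
tcp_pos: [0.5322, 0.2492, 0.0813]
orientation: [-0.316, 3.125, 0.001]
contact_force: [-0.8, 0.0, 3.4]
grip_width: 0.0235
t 13.97 tcp [532.2 249.2  81.3] jaw 101.5 z [ 0.001  0.    -1.   ] F [-0.8  0.   3.4] w 23.5 q [-0.55  0.63  0.01  1.92 -0.01  0.6   1.24]
go [-0.  -1.4] yaw deg -0.0 rad -0.001 tilt fix [-0.     0.001  0.   ]
```

```bash
python3 -m handwheel '[[[0,0,0.01,0,0,0,0.01],[0,0,0.02,0,0,0,0.01],[0,0,0.03,0,0,0,0.01],[0,0,0.03,0,0,0,0.01],[0,0,0,0,0,0,0.01],[0,0,0,0,0,0,0.01]]]' 50; python3 st.py 480.9 17.9 79.9; python3 - <<'E'
from h import *
im,d=r.grab_frame("side"); crop(im,270,100,390,220,5,"pics/g10s.png")
im,d=r.grab_frame("top"); crop(im,220,120,340,240,5,"pics/g10.png")
E
```

```text
clock: 14.47
tcp_pos: [0.5329, 0.2493, 0.1732]
orientation: [-0.315, 3.122, 0.003]
contact_force: [-0.4, -0.4, -0.5]
grip_width: 0.0238
t 14.47 tcp [532.9 249.3 173.2] jaw 101.5 z [ 0.004  0.002 -1.   ] F [-0.4 -0.4 -0.5] w 23.8 q [-0.55  0.49  0.01  1.88 -0.01  0.77  1.24]
go [ -52.  -231.4] yaw deg -21.6 rad -0.377 tilt fix [-0.002  0.004  0.   ]
```

View pics/g10s.png

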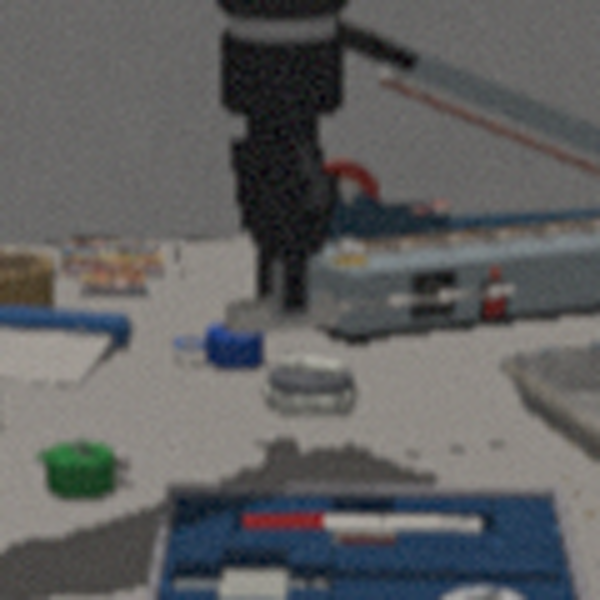

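View pics/g10.png

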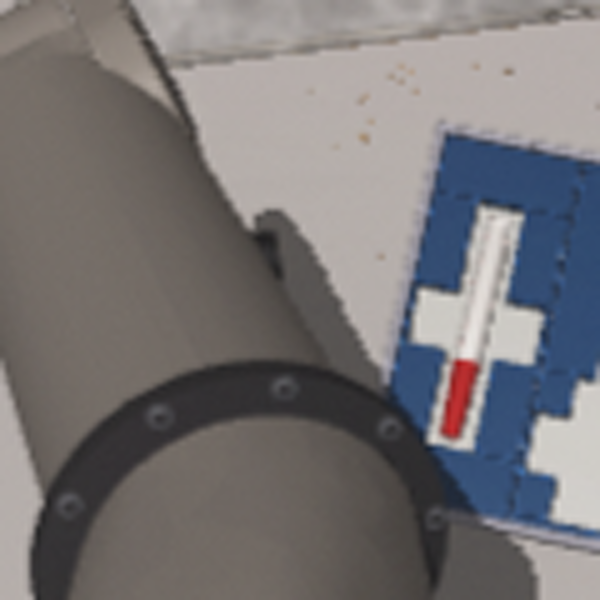

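```bash
python3 -m handwheel '[[[-0.0074,-0.033,0,0,0,-0.06,0.01],[-0.0074,-0.033,0,0,0,-0.06,0.01],[-0.0074,-0.033,0,0,0,-0.06,0.01],[-0.0074,-0.033,0,0,0,-0.06,0.01],[-0.0074,-0.033,0,0,0,-0.06,0.01],[-0.0074,-0.033,0,0,0,-0.06,0.01],[-0.0074,-0.033,-0.01,0,0,-0.017,0.01],[0,0,-0.02,0,0,0,0.01],[0,0,-0.02,0,0,0,0.01],[0,0,0,0,0,0,0.01]]]' 50;  python3 -m handwheel '[[[0,0,0,0,0,0,0.01],[0,0,0,0,0,0,0.01]]]' 50; python3 st.py 480.9 17.9 79.9;  python3 - <<'E'
from h import *
im,d=r.grab_frame("side"); cc=Cam("side"); crop(im,280,130,420,240,5,"pics/g11s.png")
im,d=r.grab_frame("top"); crop(im,270,130,390,250,5,"pics/g11.png")
o=r.get_obs()["tcp_pos"]*1000
for s in (-158,-36,36): print(s,((cc.proj(T(o[0],o[1],79.9,[(0,s,o[2]-70)]))-[280,130])*5).round())
E
```

```text
clock: 15.4
tcp_pos: [0.4772, 0.0169, 0.1173]
orientation: [-0.277, -3.122, 0.003]
contact_force: [-1.0, 1.0, -0.7]
grip_width: 0.0236
clock: 15.57
tcp_pos: [0.4801, 0.0183, 0.121]
orientation: [-0.275, -3.129, 0.0]
contact_force: [0.2, 0.0, -0.4]
grip_width: 0.0237
t 15.57 tcp [480.1  18.3 121. ] jaw 80.0 z [-0.001 -0.    -1.   ] F [ 0.2  0.  -0.4] w 23.7 q [-0.27  0.44  0.12  2.16 -0.1   0.55  1.32]
go [ 0.8 -0.4] yaw deg -0.1 rad -0.001 tilt fix [ 0.    -0.001  0.   ]
-158 [[496. 369.]]
-36 [[268. 367.]]
36 [[134. 366.]]
```

View pics/g11s.png

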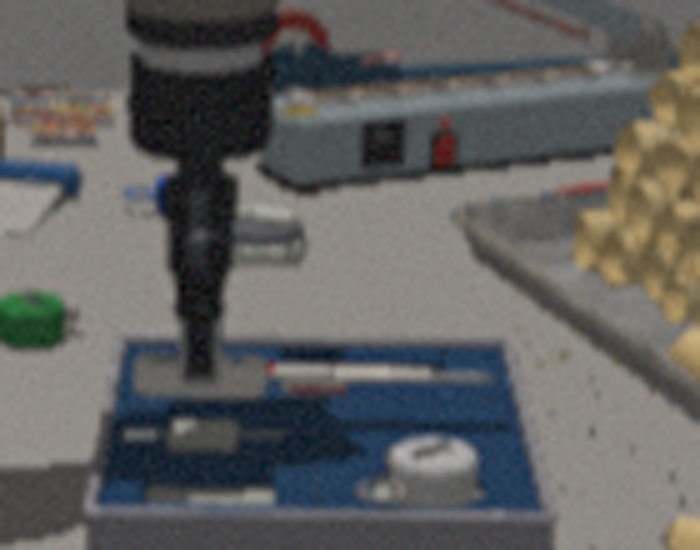

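View pics/g11.png

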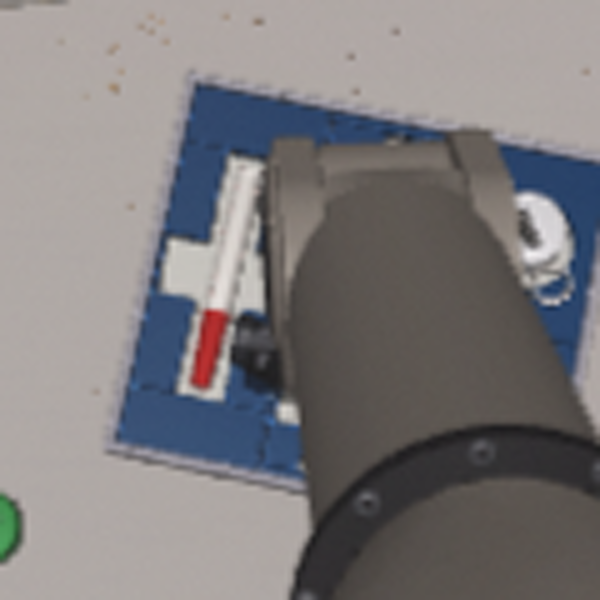

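```bash
python3 -m handwheel '[[[0.0005,-0.0005,-0.01,0,0,0,0.01],[0,0,-0.01,0,0,0,0.01],[0,0,-0.007,0,0,0,0.01],[0,0,-0.003,0,0,0,0.01],[0,0,0,0,0,0,0.01],[0,0,0,0,0,0,0.01]]]' 50; python3 st.py 480.9 17.9 79.9
```

```text
clock: 16.17
tcp_pos: [0.4805, 0.0174, 0.0905]
orientation: [-0.276, -3.129, 0.0]
contact_force: [-0.0, -0.2, 0.4]
grip_width: 0.0239
t 16.17 tcp [480.5  17.4  90.5] jaw 79.9 z [-0.001 -0.    -1.   ] F [-0.  -0.2  0.4] w 23.9 q [-0.25  0.5   0.11  2.17 -0.11  0.48  1.33]
go [0.4 0.5] yaw deg -0.0 rad -0.0 tilt fix [ 0.    -0.001  0.   ]
```

```bash
python3 -m handwheel '[[[0,0.0005,-0.002,0,0,0,0.01],[0,0,-0.001,0,0,0,0.01],[0,0,0,0,0,0,0.01],[0,0,0,0,0,0,0.01]]]' 50; python3 st.py 480.9 17.9 79.9
```

```text
clock: 16.5
tcp_pos: [0.4809, 0.018, 0.0883]
orientation: [0.276, 3.129, 0.0]
contact_force: [-1.0, 0.0, 3.3]
grip_width: 0.0242
t 16.5 tcp [480.9  18.   88.3] jaw 79.9 z [ 0.001  0.    -1.   ] F [-1.   0.   3.3] w 24.2 q [-0.25  0.5   0.1   2.17 -0.11  0.47  1.33]
go [ 0.  -0.1] yaw deg -0.0 rad -0.0 tilt fix [-0.     0.001  0.   ]
```

```bash
python3 -m handwheel '[[[0,0,0,0,0,0,0.042],[0,0,0,0,0,0,0.042],[0,0,0,0,0,0,0.042],[0,0,0.01,0,0,0,0.042],[0,0,0.03,0,0,0,0.042],[0,0,0.04,0,0,0,0.06],[0,0,0.04,0,0,0,0.085],[0,0,0.02,0,0,0,0.085]]]' 50; python3 st.py 404 -335.5 56.9;  python3 - <<'E'
from h import *
im,d=r.grab_frame("side"); overlay(im,Cam("side"),[("stamp",(404,-335.5,56.9))],260,160,400,300,5,"pics/g12s.png")
E
```

```text
clock: 17.17
tcp_pos: [0.482, 0.0178, 0.2327]
orientation: [0.276, 3.124, 0.002]
contact_force: [1.6, -0.3, 0.1]
grip_width: 0.0761
t 17.17 tcp [482.   17.8 232.7] jaw 79.9 z [ 0.005  0.001 -1.   ] F [ 1.6 -0.3  0.1] w 76.1 q [-0.3   0.25  0.16  2.09 -0.05  0.8   1.28]
go [ -78.  -353.3] yaw deg -23.0 rad -0.401 tilt fix [-0.001  0.005  0.   ]
```

View pics/g12s.png

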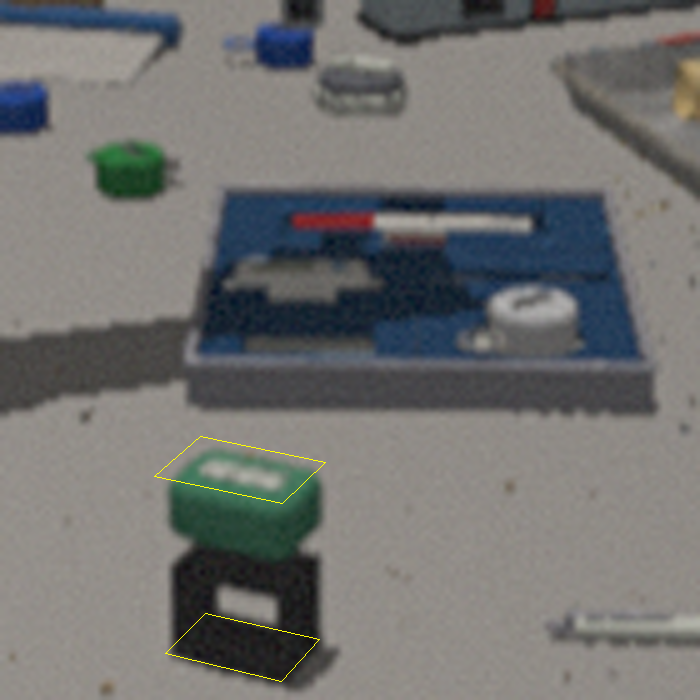

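```bash
python3 -m handwheel '[[[-0.0077,-0.0355,0,0,0,-0.06,0.085],[-0.0077,-0.0355,0,0,0,-0.06,0.085],[-0.0077,-0.0355,0,0,0,-0.06,0.085],[-0.0077,-0.0355,0,0,0,-0.06,0.085],[-0.0077,-0.0355,0,0,0,-0.06,0.085],[-0.0077,-0.0355,0,0,0,-0.06,0.085],[-0.0077,-0.0355,0,0,0,-0.041,0.085],[-0.0077,-0.0355,0,0,0,0,0.085],[-0.0077,-0.0355,0,0,0,0,0.085],[-0.0077,-0.0355,0,0,0,0,0.085]]]' 50;  python3 -m handwheel '[[[0,0,-0.01,0,0,0,0.085],[0,0,-0.01,0,0,0,0.085],[0,0,-0.01,0,0,0,0.085],[0,0,0,0,0,0,0.085],[0,0,0,0,0,0,0.085]]]' 50; python3 st.py 405 -337 57;  python3 - <<'E'
from h import *
im,d=r.grab_frame("side"); crop(im,260,180,400,300,5,"pics/g13s.png")
im,d=r.grab_frame("top"); crop(im,280,140,500,260,3.5,"pics/g13.png")
E
```

```text
clock: 18.05
tcp_pos: [0.4029, -0.3385, 0.2283]
orientation: [0.893, 3.012, 0.001]
contact_force: [1.0, -0.0, 0.4]
grip_width: 0.0851
clock: 18.47
tcp_pos: [0.4038, -0.3354, 0.1971]
orientation: [-0.89, -3.011, -0.002]
contact_force: [0.5, -0.7, 0.2]
grip_width: 0.0848
t 18.47 tcp [ 403.8 -335.4  197.1] jaw 57.1 z [-0.002  0.002 -1.   ] F [ 0.5 -0.7  0.2] w 84.8 q [ 0.27  0.39  0.38  2.03 -0.2   0.76  1.77]
go [ 1.2 -1.6] yaw deg -0.1 rad -0.001 tilt fix [-0.002 -0.002 -0.   ]
```

View pics/g13s.png

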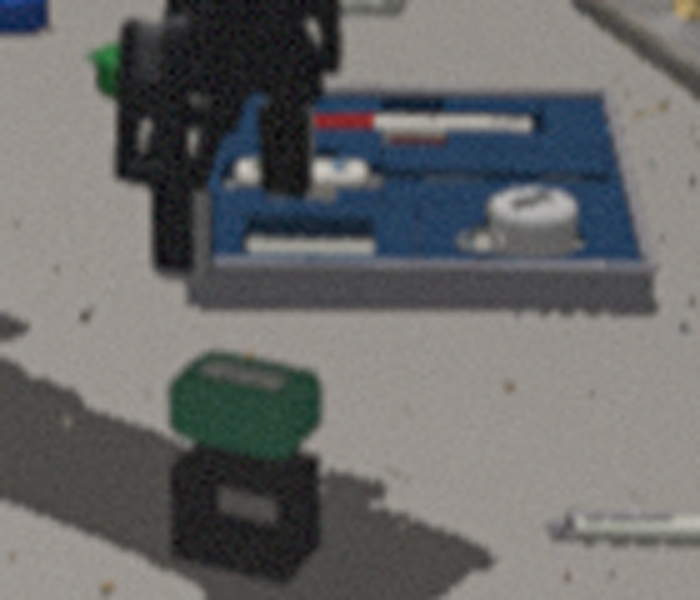

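View pics/g13.png

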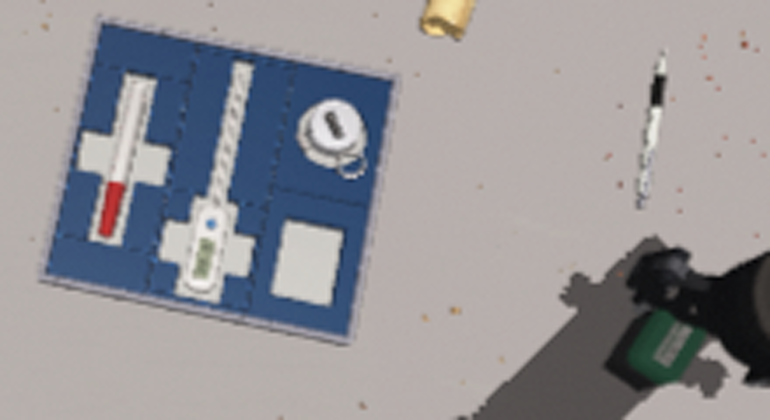

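```bash
python3 -m handwheel '[[[0.001,-0.001,-0.025,0,0,0,0.085],[0,0,-0.025,0,0,0,0.085],[0,0,-0.018,0,0,0,0.085],[0,0,-0.005,0,0,0,0.085],[0,0,0,0,0,0,0.085],[0,0,0,0,0,0,0.085]]]' 50; python3 st.py 405 -337 57
```

```text
clock: 19.07
tcp_pos: [0.4052, -0.3382, 0.1257]
orientation: [0.893, 3.011, -0.0]
contact_force: [0.0, -0.1, -0.0]
grip_width: 0.0854
t 19.07 tcp [ 405.2 -338.2  125.7] jaw 57.0 z [ 0.001 -0.    -1.   ] F [ 0.  -0.1 -0. ] w 85.4 q [ 0.32  0.5   0.33  2.06 -0.27  0.61  1.83]
go [-0.2  1.2] yaw deg 0.0 rad 0.001 tilt fix [0.    0.001 0.   ]
```

```bash
python3 -m handwheel '[[[0,0,0,0,0,0,0.06],[0,0,0,0,0,0,0.05],[0,0,0,0,0,0,0.045],[0,0,0,0,0,0,0.03],[0,0,0,0,0,0,0.03],[0,0,0,0,0,0,0.03],[0,0,0,0,0,0,0.03],[0,0,0,0,0,0,0.03]]]' 50; python3 st.py 405 -337 57; python3 - <<'E'
from h import *
im,d=r.grab_frame("side"); crop(im,260,180,400,300,5,"pics/g14s.png")
E
```

```text
clock: 19.73
tcp_pos: [0.4052, -0.3382, 0.1259]
orientation: [0.893, 3.01, 0.0]
contact_force: [-1.3, 0.7, 7.7]
grip_width: 0.0382
t 19.73 tcp [ 405.2 -338.2  125.9] jaw 56.9 z [ 0.001 -0.    -1.   ] F [-1.3  0.7  7.7] w 38.2 q [ 0.32  0.5   0.33  2.06 -0.27  0.61  1.83]
go [-0.2  1.2] yaw deg 0.1 rad 0.001 tilt fix [0.    0.001 0.   ]
```

View pics/g14s.png

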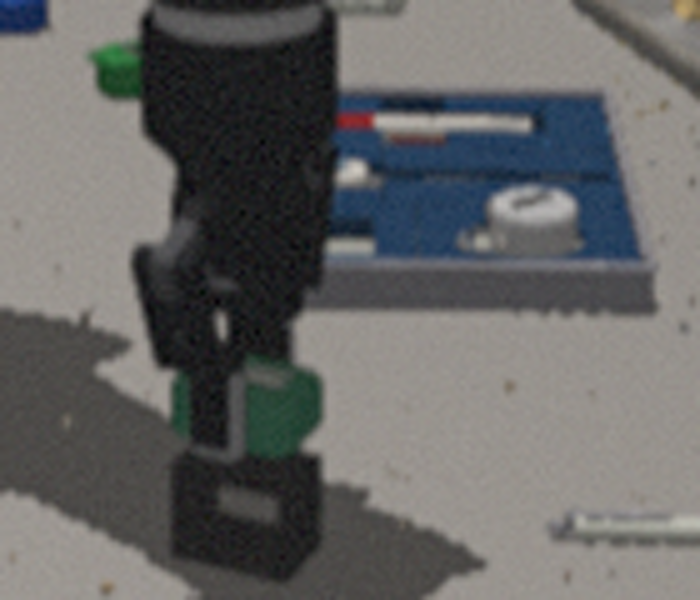

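```bash
python3 -m handwheel '[[[0,0,0.01,0,0,0,0.03],[0,0,0.02,0,0,0,0.03],[0,0,0.025,0,0,0,0.03],[0,0,0.02,0,0,0,0.03],[0,0,0,0,0,0,0.03],[0,0,0,0,0,0,0.03]]]' 50; python3 st.py 472 -65.3 79.9;  python3 -m handwheel '[[[0.0075,0.0303,0,0,0,0.045,0.03],[0.0075,0.0303,0,0,0,0.045,0.03],[0.0075,0.0303,0,0,0,0.045,0.03],[0.0075,0.0303,0,0,0,0.045,0.03],[0.0075,0.0303,0,0,0,0.045,0.03],[0.0075,0.0303,0,0,0,0.045,0.03],[0.0075,0.0303,0,0,0,0.045,0.03],[0.0075,0.0303,0,0,0,0.045,0.03],[0.0075,0.0303,0,0,0,0.041,0.03],[0,0,0,0,0,0,0.03]]]' 50;python3 -m handwheel '[[[0,0,0,0,0,0,0.03],[0,0,0,0,0,0,0.03]]]' 50; python3 st.py 472 -65.3 79.9; python3 - <<'E'
from h import *
o=r.get_obs()["tcp_pos"]*1000
im,d=r.grab_frame("side"); 
SH["stamp"]=[[(p[0],p[1],p[2]+o[2]-125.9) for p in s] for s in SH["stamp"]]
overlay(im,Cam("side"),[("stamp",(o[0],o[1],79.9)),("stamp_nest",(472,-65.3,79.9))],260,130,400,250,5,"pics/g15s.png")
im,d=r.grab_frame("top"); overlay(im,Cam("top"),[("stamp",(o[0],o[1],79.9)),("stamp_nest",(472,-65.3,79.9))],280,130,420,250,5,"pics/g15.png")
E
```

```text
clock: 20.28
tcp_pos: [0.4051, -0.3383, 0.2012]
orientation: [0.893, 3.009, -0.001]
contact_force: [-0.3, 0.9, -3.0]
grip_width: 0.0382
t 20.28 tcp [ 405.1 -338.3  201.2] jaw 57.0 z [ 0.002 -0.001 -1.   ] F [-0.3  0.9 -3. ] w 38.2 q [ 0.26  0.38  0.39  2.02 -0.2   0.77  1.77]
go [ 66.9 273. ] yaw deg 22.9 rad 0.4 tilt fix [0.001 0.002 0.   ]
clock: 21.12
tcp_pos: [0.473, -0.0588, 0.199]
orientation: [-0.259, -3.13, -0.004]
contact_force: [0.4, -0.2, -1.8]
grip_width: 0.0381
clock: 21.28
tcp_pos: [0.4714, -0.0658, 0.1991]
orientation: [-0.276, -3.128, 0.001]
contact_force: [0.7, -1.2, -1.3]
grip_width: 0.038
t 21.28 tcp [471.4 -65.8 199.1] jaw 79.9 z [-0.002 -0.    -1.   ] F [ 0.7 -1.2 -1.3] w 38.0 q [-0.18  0.3   0.22  2.13 -0.09  0.73  1.5 ]
go [0.6 0.5] yaw deg -0.0 rad -0.0 tilt fix [ 0.    -0.002  0.   ]
```

View pics/g15s.png

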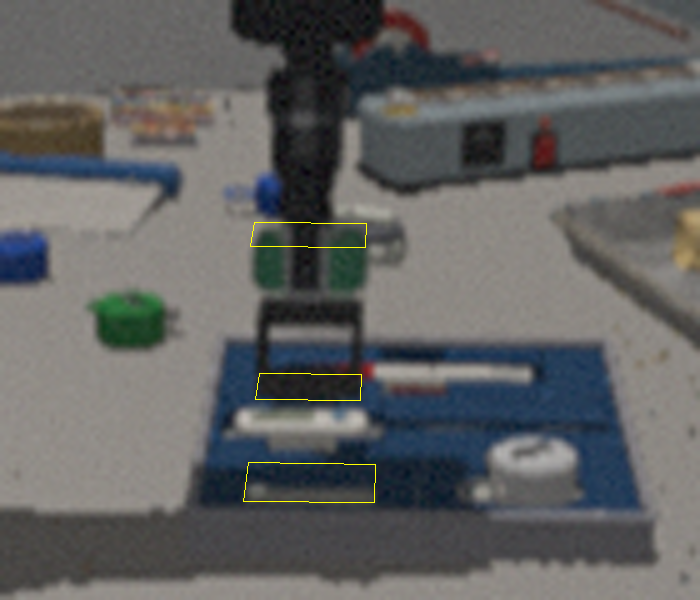

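View pics/g15.png

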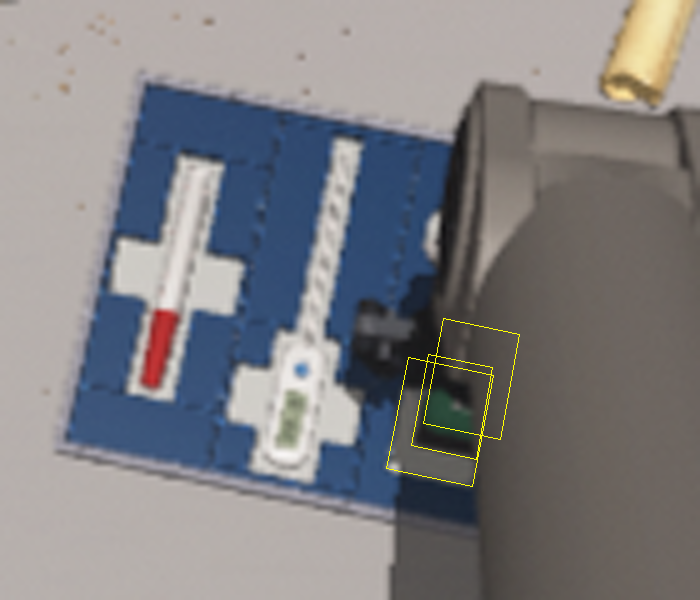

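```bash
python3 -m handwheel '[[[0.0005,0.0005,-0.015,0,0,0,0.03],[0,0,-0.015,0,0,0,0.03],[0,0,-0.01,0,0,0,0.03],[0,0,0,0,0,0,0.03],[0,0,0,0,0,0,0.03]]]' 50; python3 st.py 472 -65.3 79.9; python3 - <<'E'
from h import *
o=r.get_obs()["tcp_pos"]*1000
im,d=r.grab_frame("side"); crop(im,280,170,400,250,6,"pics/g16s.png")
E
```

```text
clock: 21.8
tcp_pos: [0.4722, -0.0656, 0.1595]
orientation: [-0.278, -3.128, 0.001]
contact_force: [-0.5, -0.2, -1.2]
grip_width: 0.0383
t 21.8 tcp [472.2 -65.6 159.5] jaw 79.8 z [-0.002 -0.    -1.   ] F [-0.5 -0.2 -1.2] w 38.3 q [-0.16  0.37  0.2   2.15 -0.12  0.63  1.52]
go [-0.2  0.3] yaw deg 0.1 rad 0.001 tilt fix [ 0.    -0.002  0.   ]
```

View pics/g16s.png

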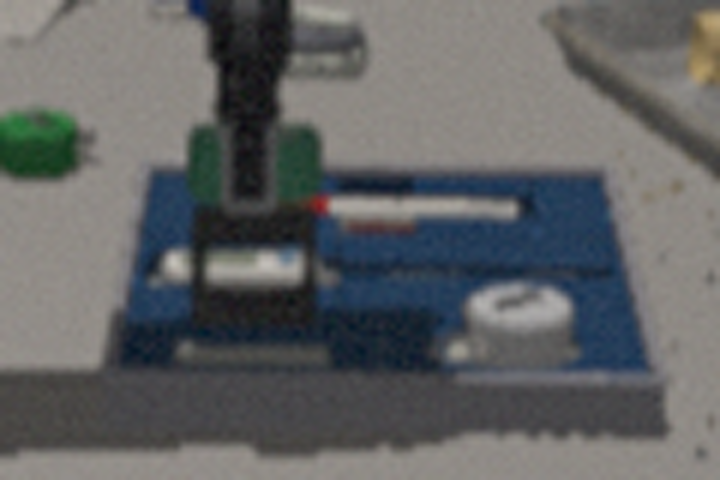

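Aligned over the rectangular pocket (foot at columns 195–315, pocket 178–330). Lowering.

```bash
python3 -m handwheel '[[[0,0,-0.01,0,0,0,0.03],[0,0,-0.01,0,0,0,0.03],[0,0,-0.004,0,0,0,0.03],[0,0,0,0,0,0,0.03],[0,0,-0.0015,0,0,0,0.03],[0,0,0,0,0,0,0.03],[0,0,0,0,0,0,0.03]]]' 50; python3 st.py 472 -65.3 79.9
```

```text
clock: 22.43
tcp_pos: [0.4729, -0.0649, 0.1346]
orientation: [0.276, 3.129, 0.0]
contact_force: [0.3, -0.4, -1.9]
grip_width: 0.0384
t 22.43 tcp [472.9 -64.9 134.6] jaw 79.9 z [ 0. -0. -1.] F [ 0.3 -0.4 -1.9] w 38.4 q [-0.15  0.41  0.19  2.17 -0.14  0.57  1.53]
go [-0.9 -0.4] yaw deg -0.0 rad -0.0 tilt fix [0. 0. 0.]
```

```bash
python3 -m handwheel '[[[0,0,-0.0015,0,0,0,0.03],[0,0,0,0,0,0,0.03],[0,0,-0.001,0,0,0,0.03],[0,0,0,0,0,0,0.03]]]' 50; python3 st.py 472 -65.3 79.9
```

```text
clock: 22.77
tcp_pos: [0.473, -0.065, 0.1329]
orientation: [0.276, 3.129, 0.001]
contact_force: [-3.0, -0.3, 11.1]
grip_width: 0.0384
t 22.77 tcp [473.  -65.  132.9] jaw 79.9 z [ 0.001  0.    -1.   ] F [-3.  -0.3 11.1] w 38.4 q [-0.15  0.42  0.18  2.17 -0.14  0.57  1.53]
go [-1.  -0.3] yaw deg -0.0 rad -0.0 tilt fix [-0.     0.001  0.   ]
```

```bash
python3 -m handwheel '[[[0,0,0,0,0,0,0.06],[0,0,0,0,0,0,0.06],[0,0,0,0,0,0,0.06],[0,0,0,0,0,0,0.06],[0,0,0.02,0,0,0,0.06],[0,0,0.04,0,0,0,0.06],[0,0,0.04,0,0,0,0.06],[0,-0.03,0.02,0,0,0,0.06]]]' 50;  python3 -m handwheel '[[[0,-0.04,0,0,0,0,0.085],[0,-0.04,0,0,0,0,0.085],[0,-0.04,0,0,0,0,0.085],[0,-0.04,0,0,0,0,0.085],[0,-0.04,0,0,0,0,0.085],[0,-0.04,0,0,0,0,0.085],[0,0,0,0,0,0,0.085],[0,0,0,0,0,0,0.085]]]' 50; python3 - <<'E'
from h import *
from tr import nests
N=nests(541,7.2,79.9)
im,d=r.grab_frame("side"); crop(im,250,150,410,270,5,"pics/f1s.png")
im,d=r.grab_frame("top"); overlay(im,Cam("top"),[],285,140,400,240,6,"pics/f1.png"); cv2.imwrite("pics/f2.png",im[:,:,::-1])
E
```

```text
clock: 23.43
tcp_pos: [0.4746, -0.0904, 0.2556]
orientation: [0.263, 3.126, 0.004]
contact_force: [1.4, 0.8, 1.4]
grip_width: 0.06
clock: 24.1
tcp_pos: [0.4715, -0.3376, 0.2516]
orientation: [-0.284, -3.128, 0.002]
contact_force: [0.2, 1.3, -0.0]
grip_width: 0.0851
```

View pics/f1s.png

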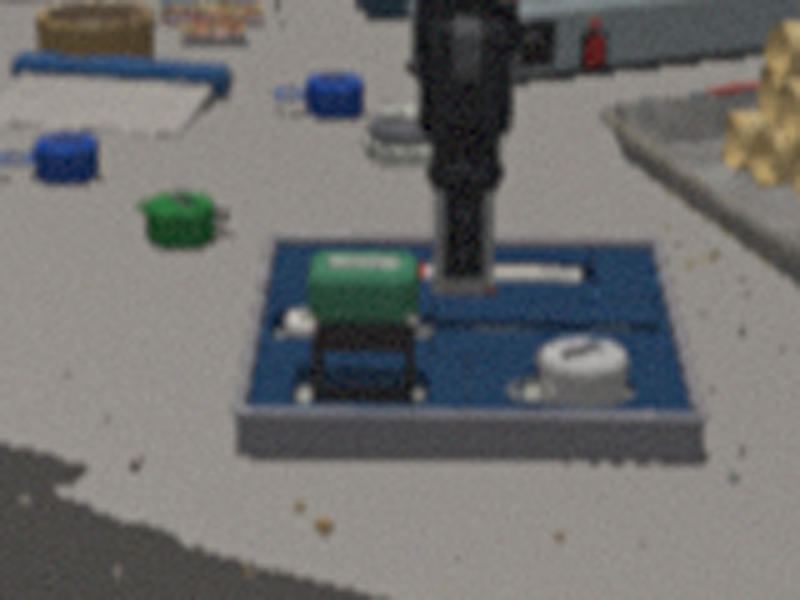

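View pics/f1.png

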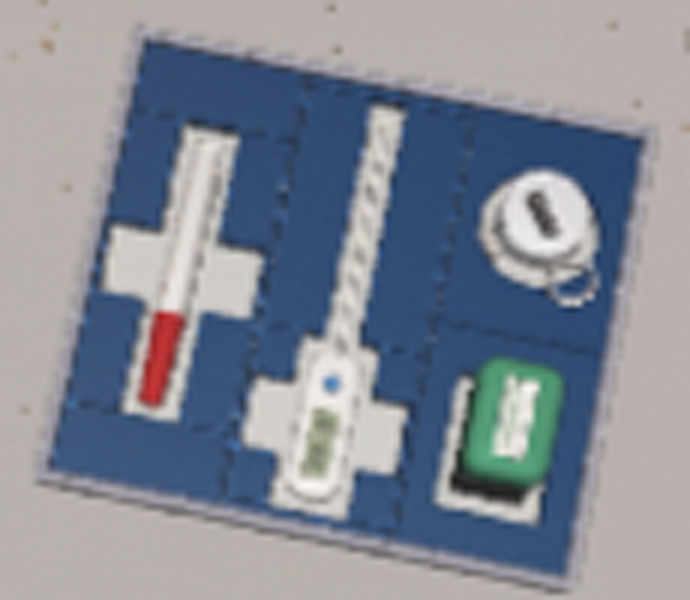

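View pics/f2.png

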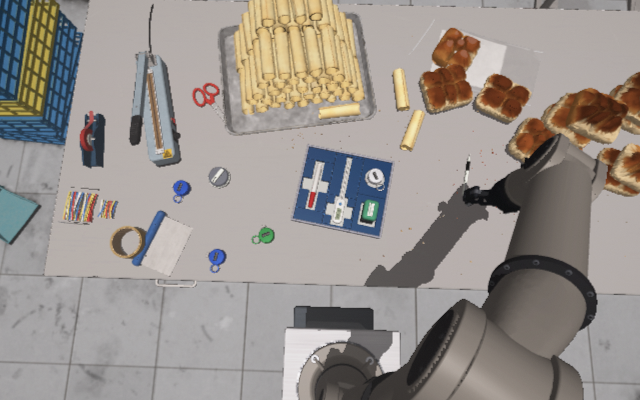

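```bash
python3 - <<'E'
from h import *
from tr import nests
N=nests(541,7.2,79.9)
im,d=r.grab_frame("top"); c=Cam("top"); v,u=np.mgrid[0:400,0:640]
P=c.at_d(np.c_[u.ravel(),v.ravel()],d.ravel()).reshape(400,640,3)*1000
def h(poly,n,zt):
    m=np.zeros((400,640),np.uint8); cv2.fillPoly(m,[np.round(c.proj(T(*N[n],poly))).astype(np.int32)],1); 
    z=P[...,2][(m>0)&(d>0)]; X=P[(m>0)&(d>0)]
    A=np.c_[X[:,:2]-X[:,:2].mean(0),np.ones(len(X))]; k=np.linalg.lstsq(A,X[:,2],rcond=None)[0]
    print(n,"expect",zt,"median z",np.median(z).round(1),"std",z.std().round(1),"slope",k[:2].round(3),len(z))
h(circ(16,39),"counter_nest",39)
h(box(-15,15,-20,20,87),"stamp_nest",87)
h(box(-9,9,33,90,24),"thermo_nest",24)
h(box(-6,6,-55,55,23),"pen_nest",23)
m=np.zeros((400,640),np.uint8); cv2.fillPoly(m,[np.round(c.proj(T(541,7.2,79.9,[(-130,-115,24),(130,-115,24),(130,115,24),(-130,115,24)]))).astype(np.int32)],1)
hsv=cv2.cvtColor(im,cv2.COLOR_RGB2HSV); b=(m>0)&(hsv[...,0]>95)&(hsv[...,0]<130)&(hsv[...,1]>100)
print("block top z (21)",np.median(P[...,2][b]).round(1)); print(r.get_obs()["clock"])
E
```

```text
counter_nest expect 39 median z 38.5 std 2.2 slope [-0.024 -0.015] 110
stamp_nest expect 87 median z 86.3 std 2.0 slope [-0.001  0.036] 183
thermo_nest expect 24 median z 24.1 std 2.1 slope [-0.025 -0.042] 143
pen_nest expect 23 median z 21.2 std 3.3 slope [-0.038 -0.14 ] 186
block top z (21) 20.7
24.25
```

```bash
python3 - <<'E'
from bench import r
print(r.hand_in()); print(r.get_obs()["clock"])
E
```

```text
the job is handed in; nothing more can be done
None
the job is handed in; nothing more can be done
```

All four tools are in the tray, each in its own nest, and the job was handed in at about 24 s of the 104 s allowed.

- **Order:** I placed the counter, marker and thermometer first and the stamp last, because the tall stamp could have blocked the gripper. That is not the order you listed them in, but I read the list as setting no sequence.
- **Counter:** I took the white one. The two blue and one green look-alikes stayed on the table.
- **Left in place:** The slim pocket pen and the kitchen timer were not touched. The timer is in the same place in the last picture. The gripper hovered over part of the pen in that picture, but what shows of it had not moved.

**Last checks:**
- The pictures show all four tools inside their pockets, with the stamp upright and the robot clear of the tray.
- Measured top heights against the expected values were:

| Tool | Measured (mm) | Expected (mm) |
|---|---|---|
| Counter | 38.5 | 39 |
| Stamp | 86.3 | 87 |
| Thermometer | 24.1 | 24 |
| Marker | 21.2 | 23 |

- The marker reads slightly low and has the noisiest reading. I put that down to its round barrel, since the picture shows it inside its trough.
- The highest wrist force I read was about 11 N. No check failed.

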